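Start a gel run on the electrophoresis unit

TASK

Start the gel run on the white electrophoresis unit: with its switch guard still shut, turn the voltage dial until its pointer lines up with the marker on the rim of the scale. Then lift the switch guard right up, flip the toggle beneath it fully over, away from the robot, and close the guard fully again. Leave the marker where it was set and do not knock the bottles and other things standing around the unit.

Things in the scene. Friction and masses are not known exactly. Their poses are not given: they have to be found in the camera images.
- console: White electrophoresis unit, fixed to the bench: console 190 mm deep (x) by 320 wide (y); grey gel tank behind it (x 95 to 265 mm, 268 wide, up to 100 high). Origin: underside centre of the console; x away from the robot to the tank, y left, z up. Its flat top panel rises 10 deg towards the tank (62 mm high in front, 95 behind). Voltage dial at y = +85 mm, guarded toggle at y = -85 mm.
- dial_grip (a point): Middle of the dial's grip, on its axis, 26 mm above the panel. Black dial: round skirt 80 mm across, 10 mm high; on it a wing grip 56 mm long, 14 mm thick (plus a 9 mm nose at the pointer end), from 10 to 37 mm above the panel. Turns with the dial: x along the grip to the pointer end (white line), y across the 14 mm, z the dial's axis, square to the panel, outward.
- voltage_dial (a joint): Angle of the dial, rad. 0 = fully down (pointer towards the front left, at half past seven on a clock face seen by the robot), grows clockwise seen from above, 4.71 = full. Turns smoothly, with an even friction of 0.05 N m, and stays where it is left.
- set_marker (a joint): Angle of the marker, on the same scale as the dial: the dial is set right when its angle equals this one (always at least 0.6 and at most 3.1 rad clockwise of the dial's start).
- dial_pointer (a point): The pointer end on the rim of the dial's skirt, 40 mm from the dial's axis, 6 mm above the panel; turns with the dial.
- marker_tip (a point): Inner tip of the marker, a black clip 26 mm long, 10 wide, reaching 8 mm above the panel, on the rim of the round aluminium scale plate (127 mm across, dark ticks) about the dial. The clip lies 41 to 67 mm from the dial's axis; this point at 41 mm, 6 mm above the panel. It sits tight but can be pushed out of place.
- guard_cover (a joint): Angle of the switch guard, rad: 0 = shut, 1.55 = fully up. A stiff hinge (0.06 N m): the guard stays at whatever angle it is left. It starts shut.
- guard_tab (a point): Point on the thumb tab of the switch guard, a dark grey hollow hood 92 mm long, 60 wide, 50 high, hinged at its tank end. Tab: fin 26 mm long (x), 10 thick (y), 30 high over the hood's top at its front, overhanging it by 18. Point: mid length and thickness, 20 mm above the hood's top, 10 below the fin's. Moves with the guard; when shut x is up the slope, z square to the panel.
- guard_hinge (a point): Point of the guard's hinge axis (its y axis) at the middle of the hood's width, 6 mm above the panel; x up the slope, z square to the panel; does not move. When shut the thumb tab's point is 95 mm down the slope from it and 70 mm outward. Opening swings the tab up and over towards the tank (from -x through +z).
- toggle_tip (a point): Near the end of the steel bat toggle beneath the guard, 36 mm from its pivot (3 mm short of its end); 14 mm thick there. The pivot lies 44 mm down the slope from the hinge and 4 mm farther out. Off: leans 0.4 rad from square towards the robot; on: 0.4 rad towards the tank.
- hv_toggle (a joint): Angle of the toggle, rad: 0 = off (leaning to the robot), 0.8 = fully on (leaning to the tank). Friction 0.1 N m (about 3 N at its end); it stays where it is left. It starts off.
- bottle_left: Bystander: upright grey reagent bottle with a cap, 76 mm across, 165 mm high; origin under its middle.
- bottle_right: Bystander: another such bottle, 76 mm across, 165 mm high; origin under its middle.
- bottle_tall: Bystander: larger upright bottle, 92 mm across, 215 mm high; origin under its middle.
- tip_box: Bystander: closed pipette tip box, 126 by 86 by 76 mm high; origin under its middle.
- casting_tray: Bystander: gel casting tray with its comb, lying in front of the console, 100 (its x) by 160 by 45 mm high; origin under its middle.
- tube_rack: Bystander: black tube rack with capped tubes, 200 (its x) by 70 by 94 mm high; origin under its middle.
- micropipette: Bystander: micropipette lying on the bench, 235 mm long along its x, 26 mm high; origin at bench level near its middle.

How it is judged:
By the outcome, as a careful person would: the job done as asked, in the order asked, and still so for the second after the job is handed in, with the robot touching nothing.
It also fails if it takes over 72 s, if anything falls off the work surface, if the arm or the gripper's body presses on something with over 40 N, if the wrist force passes 120 N, or if a joint passes its speed limit or range.

ROBOT

A 6-joint arm with a two-finger parallel gripper is mounted at the origin on the work surface. World frame = base frame: x ahead of the robot, y to its left, z up, the work surface at z = 0. Lengths are in mm, angles in rad, forces in N, time in s.
With the tool pointing down it reaches from about 350 to 925 mm from the base axis. Payload 6.4 kg.
Tool frame: the origin (TCP) lies midway between the tips of the shut fingers; the grasp point (between the pads) lies 19 mm behind it; z points along the fingers, x is the direction in which the jaws open and shut, and the axes are right-handed (so a half turn about z gives the same grasp; the last joint's range is limited). The gripper opens to 85 mm and grips with 20 to 120 N. Pads are 22 mm wide; open, the fingers measure 114 mm over their backs; the gripper's body (76 mm by 85 mm) begins 54 mm behind the grasp point. The pads swing forward as they close: fully open they stand 13 mm farther back than shut.
Start: joints at [1.07, 0.245, 1.558, -0, 1.339, -0.174], TCP at [208.657, 615.611, 231.29] pointing down, gripper open.
Joint ranges: [-3.13, 3.13], [-1.02, 2.26], [0.13, 2.54], [-0.95, 4.09], [0.21, 2.88], [-2.74, 2.74]. Speed limits (rad/s): [2.57, 2.57, 3.14, 3.14, 3.14, 3.14].

INTERFACE

Orientations are given as a unit quaternion [w, x, y, z].
In Python, from station import arm gives the robot as it stands.
- The arm moves only by the shell command python3 -m inch 'ROWS' [FORCE]. ROWS is text: rows parted by semicolons, each of 7 numbers parted by spaces: the finger opening in m, from 0 to 0.0854, then the shift along the tool's x, y, z in m, then the turn, a rotation vector about the tool's x, y, z in degrees. A call has exactly 8 rows; each row is the pose to reach, as a shift and turn from the pose commanded when the call began, along the tool's axes at that moment; what a row does not reach only later rows make up. A row lasts 1/12 s, in which the tool goes at most 41.7 mm and 7.16 degrees, less where a joint would pass 70% of its speed; a pose out of reach is approached as far as the arm can. A call with a gripper value outside its range is refused whole. The fingers move at their own pace and stop on an object; FORCE is the grip in N (left out, the last holds). Time passes only in rows, so rows that repeat a pose let the fingers close, or fill a call up. It gives the time, the measured TCP pose, the force and the opening at its end, in the units of the state.
- arm.observe(): the state, without advancing time (a new reading comes with each control period).
- arm.snapshot(name): name is "scene" or "side" or "wrist"; returns (picture, depth): 400x640x3 uint8, red, green, blue; 400x640 float32, mm along the optical axis (not along the pixel's ray), 0 where there is no reading.
- arm.camera_info(name): a dict with "mtx" (3x3 intrinsics, pixels), "D" ([k1, k2, p1, p2, k3] as OpenCV has them; the pictures are not rectified), "rvec" (rotation vector, rad) and "tvec" (3), from world to camera coordinates, as OpenCV has them; the wrist camera has in their place "tool_from_camera" (4x4, takes a point from camera to tool coordinates, whose origin is the TCP and whose axes are the tool frame's). Camera axes: x right, y down, z forward; pixel columns grow to the right and rows downward; lengths in mm; the calibration is good to about 2 mm. A picture is of the moment at which its call begins: read the wrist's pose just before it. camera_info takes no time and is no camera call.
- arm.job_done(): hands the job in, once; it reports no verdict.
Trained networks look in the newest picture that a camera, given by its name, has taken for a name from the list of things; names that differ only in an ending like _2 or _b are one class to them, and where a whole thing is asked for, a point or a joint stands for the part that bears it (a point fixed in the world has none). Each returns a list of dicts, best first, with "p" (0 to 1); they miss things now and then, are a little off and sometimes report something else, mostly with a low value. They report only what shows in the picture. A call takes as long as a camera call.
- arm.spot_in(label, camera): "xyz" ([x, y, z] in mm, in world coordinates, good to about 4 mm: the middle of the surface that is visible of it).
- arm.silhouettes(label, camera): "mask" (400x640 bool, what is visible of it).
- arm.place_of(label, camera): "xyz" ([x, y, z] in mm, in world coordinates, good to about 4 mm: a listed point, or the origin of a listed thing).
The state is a dict: "clock": time; "qpos": joint angles; "qvel": joint speeds; "tau": joint torques, N m; "eef_pos": TCP position; "tcp_rot": TCP orientation; "force": force on the tool from outside, world axes, zero at the start; "moment": the same for the moment, N m; "grip_width": opening from 0.0 (shut) to 1.0 (fully open).
Only numpy, scipy, OpenCV 4.12 (cv2) and the standard library are available. Lean on these libraries where they do the work, as an engineer would, in place of code of your own. Each camera call takes 0.05 s, during which the arm holds its last target.

## Working session

There is one attempt and no reset: what is moved stays moved. The work goes in short steps, Python scripts to look and compute and a shell command to move; the robot and the scene stay as the last step left them, time stands still between calls to the robot, and variables do not carry over. Pictures are saved under pics/ and viewed, and the job is handed in when it is done.

```bash
ls -la; mkdir -p pics; python3 - <<'E'
from station import arm
import cv2
s=arm.observe(); print(s)
for n in("scene","side","wrist"):
    p,d=arm.snapshot(n); cv2.imwrite(f"pics/{n}0.png",p[:,:,::-1])
    i=arm.camera_info(n); print(n,i)
    import numpy as np; np.save(f"pics/{n}0_d.npy",d)
E
```

```text
total 12
drwxr-xr-x  3 agent agent 4096 Dec  6 23:07 .
drwxr-xr-x 23 root  root  4096 Dec  6 23:07 ..
drwxr-xr-x  2 agent agent 4096 Dec  6 23:07 pics
{'clock': 0.0, 'qpos': array([ 1.06987213e+00,  2.45854897e-01,  1.55901534e+00, -2.54671682e-05,
        1.33872436e+00, -1.74121555e-01]), 'qvel': array([-0.00100703, -0.00078445,  0.00186086, -0.00038953,  0.00202179,
       -0.00089518]), 'tau': array([-5.96071868e-05, -4.29519510e+01, -3.26128435e+01, -1.56297651e-04,
        5.36493404e-03, -6.30581027e-07]), 'eef_pos': array([208.39808006, 615.08834021, 230.15351112]), 'tcp_rot': array([ 4.44639716e-04,  8.12714478e-01,  5.82661287e-01, -8.96880405e-04]), 'force': array([-0.22849004, -0.4311949 , -0.094628  ]), 'moment': array([ 0.0188987 , -0.00246706,  0.03798546]), 'grip_width': 0.9994733970446448}
scene {'mtx': array([[496.03052401,   0.        , 319.98811894],
       [  0.        , 496.03052401, 204.38445948],
       [  0.        ,   0.        ,   1.        ]]), 'D': array([0.00773879, 0.        , 0.        , 0.        , 0.        ]), 'rvec': array([ 2.35898144,  0.82152288
[... 353 characters left out ...]
 -2.91114824,  1.12843266]), 'tvec': array([ 573.07980792,   40.88491237, 1286.69878464])}
wrist {'mtx': array([[275.53814486,   0.        , 321.94314052],
       [  0.        , 275.53814486, 198.46735639],
       [  0.        ,   0.        ,   1.        ]]), 'D': array([-0.00366409,  0.        ,  0.        ,  0.        ,  0.        ]), 'tool_from_camera': array([[ 9.99999427e-01,  8.05016761e-04, -7.05559236e-04,
         5.24548554e-01],
       [-5.52343906e-04,  9.52644274e-01,  3.04086472e-01,
        -7.84375074e+01],
       [ 9.16941673e-04, -3.04085908e-01,  9.52644173e-01,
        -1.42639060e+02],
       [ 0.00000000e+00,  0.00000000e+00,  0.00000000e+00,
         1.00000000e+00]])}
```

View pics/scene0.png

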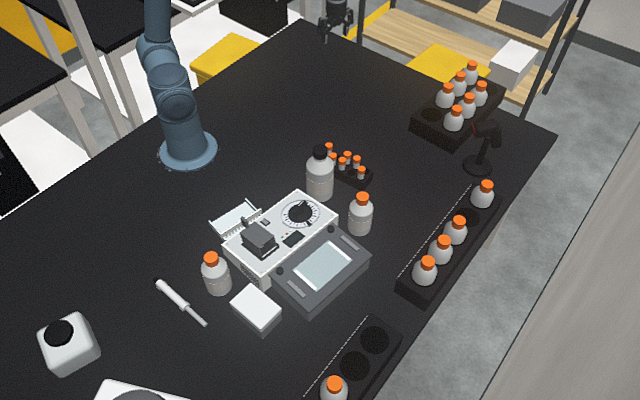

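View pics/side0.png

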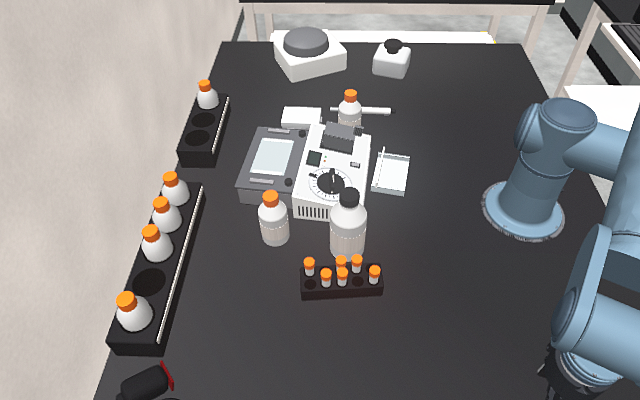

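View pics/wrist0.png

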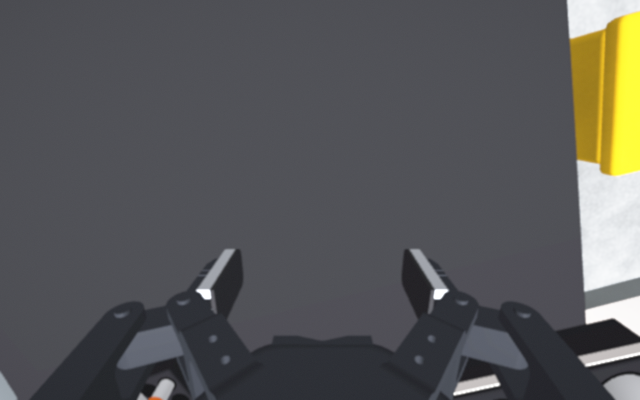

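The scene view shows the unit with its dial at about (302,212), the guard at (260,238) and the tall bottle at (320,175). In the side view the dial is at (332,183) and the guard at (340,135). The wrist camera sees only bare bench. Next I'll run the networks on the things I need.

```bash
python3 - <<'E'
from station import arm
import numpy as np
np.set_printoptions(precision=1,suppress=True)
for l in ["console","dial_grip","dial_pointer","marker_tip","guard_tab","guard_hinge","toggle_tip","bottle_left","bottle_right","bottle_tall","tip_box","casting_tray","tube_rack","micropipette"]:
    for c in("scene","side"):
        r=arm.place_of(l,c)
        print(l,c,[(np.array(q["xyz"]),round(q["p"],2)) for q in r[:3]])
print(arm.observe()["clock"])
E
```

```text
console scene [(array([542.6, -97. ,   3.6]), 0.98), (array([553.3, -12.7, 107.6]), 0.48)]
console side [(array([545.4, -96.8,   0.3]), 0.77)]
dial_grip scene [(array([550. , -16.2, 105.4]), 0.72), (array([700.8, 111.4,  -0.9]), 0.42)]
dial_grip side [(array([549.7, -10. , 104.7]), 0.86)]
dial_pointer scene [(array([546.1,  28.3,  82.8]), 0.7), (array([ 373.1, -122.9,   -2.4]), 0.43)]
dial_pointer side [(array([549.4,  26.7,  84.6]), 0.9)]
marker_tip scene [(array([ 658.1, -332.1,    0.3]), 0.24)]
marker_tip side [(array([589.6, -26.1,  93. ]), 0.5)]
guard_tab scene []
guard_tab side [(array([ 475.7, -173.9,  142.4]), 0.95)]
guard_hinge scene [(array([ 577.7, -188.7,   91.2]), 0.96), (array([549.1,  27.9,  82.4]), 0.65)]
guard_hinge side [(array([ 581.3, -186. ,   92.1]), 0.88)]
toggle_tip scene []
toggle_tip side [(array([ 582.2, -185.4,   94.5]), 0.63)]
bottle_left scene [(array([699.2, 111.5,  -2. ]), 0.65), (array([ 474.9, -176.4,  142.9]), 0.33)]
bottle_left side [(array([702.5, 113.5,   2.4]), 0.9)]
bottle_right scene [(array([ 498.4, -329.7,    2.2]), 0.87), (array([702.9, 109.2,   0.5]), 0.71)]
bottle_right side [(array([ 495.1, -330.2,   -1.6]), 0.78)]
bottle_tall scene [(array([508.4, 147.5,   1.1]), 0.69), (array([ 475.5, -174.5,  147.9]), 0.18)]
bottle_tall side [(array([511.2, 146.1,  -3.5]), 0.73)]
tip_box scene [(array([ 659.6, -330.6,   -0.2]), 0.96)]
tip_box side [(array([ 656.8, -334.4,    5. ]), 0.84)]
casting_tray scene [(array([ 372.5, -126.4,   -1.6]), 0.8)]
casting_tray side [(array([ 375.5, -126.5,   -1. ]), 0.78)]
tube_rack scene [(array([521.6, 261.3,  -0.2]), 0.81)]
tube_rack side [(array([521. , 265.3,   3.4]), 0.57)]
micropipette scene [(array([ 450.4, -441.6,    4.2]), 0.89)]
micropipette side [(array([ 449.6, -444.4,   -2.5]), 0.78), (array([ 497.7, -330.7,   -1. ]), 0.49)]
1.55
```

The two cameras agree on every point they both found. The marker was found only in the side view. I'll bring the wrist camera over the unit to measure more precisely.

```bash
cat > lib.py <<'E'
from station import arm
import numpy as np, cv2
from scipy.spatial.transform import Rotation as Ro
np.set_printoptions(precision=2,suppress=True)
def tcp(s=None):
    s=s or arm.observe(); q=s["tcp_rot"]
    return s["eef_pos"].copy(), Ro.from_quat([q[1],q[2],q[3],q[0]]).as_matrix()
def Rtool(xang,tilt_axis=None,tilt=0):
    """tool z down, tool x at world angle xang deg; then rotated about world axis tilt_axis by tilt deg"""
    a=np.radians(xang); x=np.array([np.cos(a),np.sin(a),0]); z=np.array([0,0,-1.]); y=np.cross(z,x)
    R=np.c_[x,y,z]
    if tilt_axis is not None: R=Ro.from_rotvec(np.radians(tilt)*np.array(tilt_axis)/np.linalg.norm(tilt_axis)).as_matrix()@R
    return R
def delta(P,R,s=None):
    p0,R0=tcp(s)
    sh=R0.T@(np.array(P)-p0)/1000; rv=np.degrees(Ro.from_matrix(R0.T@R).as_rotvec())
    print("shift m",np.round(sh,4),"rot deg",np.round(rv,2),"|rot|",np.linalg.norm(rv).round(1)); return sh,rv
def snap(n,f):
    s=arm.observe(); p,d=arm.snapshot(n); cv2.imwrite(f"pics/{f}.png",p[:,:,::-1]); np.savez(f"pics/{f}.npz",p=p,d=d,pos=s["eef_pos"],rot=s["tcp_rot"]); return p,d,s
def pix2w_wrist(uv,depth,s):
    i=arm.camera_info("wrist"); n=cv2.undistortPoints(np.array([[uv]],float),i["mtx"],i["D"])[0,0]
    c=np.array([n[0],n[1],1])*depth; T=i["tool_from_camera"]; t=T[:3,:3]@c+T[:3,3]; p,R=tcp(s); return p+R@t
def ray(name,uv,s=None):
    i=arm.camera_info(name); n=cv2.undistortPoints(np.array([[uv]],float),i["mtx"],i["D"])[0,0]; c=np.array([n[0],n[1],1.])
    if name=="wrist":
        T=i["tool_from_camera"];p,R=tcp(s); return p+R@T[:3,3], R@T[:3,:3]@c
    Rm=cv2.Rodrigues(i["rvec"])[0]; return -Rm.T@i["tvec"], Rm.T@c
E
python3 - <<'E'
from lib import *
delta([440,-97,280],Rtool(90))
E
```

```text
shift m [-0.6   0.45 -0.05] rot deg [ -0.    -0.   -18.72] |rot| 18.7
```

```bash
python3 -m inch '0.085 -0.02 0.015 -0.05 0 0 -5; 0.085 -0.05 0.04 -0.05 0 0 -10;0.085 -0.1 0.075 -0.05 0 0 -15;0.085 -0.15 0.11 -0.05 0 0 -18.7;0.085 -0.18 0.135 -0.05 0 0 -18.7;0.085 -0.21 0.158 -0.05 0 0 -18.7;0.085 -0.24 0.18 -0.05 0 0 -18.7;0.085 -0.27 0.203 -0.05 0 0 -18.7' 30
python3 - <<'E'
from lib import *
delta([440,-97,280],Rtool(90))
E
```

```text
clock: 2.22
eef_pos: [305.0, 320.6, 281.4]
tcp_rot: [0.0, 0.707, 0.707, 0.0]
force: [0.6, -0.7, -0.6]
grip_width: 0.996
shift m [-0.42  0.13  0.  ] rot deg [ 0.04 -0.02  0.03] |rot| 0.1
```

```bash
python3 -m inch '0.085 -0.033 0.025 0 0 0 0; 0.085 -0.066 0.05 0 0 0 0;0.085 -0.099 0.075 0 0 0 0;0.085 -0.132 0.1 0 0 0 0;0.085 -0.165 0.125 0 0 0 0;0.085 -0.198 0.15 0 0 0 0;0.085 -0.231 0.175 0 0 0 0;0.085 -0.264 0.2 0 0 0 0'
python3 - <<'E'
from lib import *
delta([440,-97,280],Rtool(90))
E
```

```text
clock: 2.88
eef_pos: [505.8, 56.2, 281.6]
tcp_rot: [0.0, 0.707, 0.707, 0.0]
force: [0.2, 0.4, 0.7]
grip_width: 0.995
shift m [-0.15 -0.07  0.  ] rot deg [ 0.05 -0.   -0.06] |rot| 0.1
```

I sent that second move without looking at the frame the first one ended in. It went past the target in x, but stayed well above everything (z 281). Now to the viewing pose.

```bash
python3 -m inch '0.085 -0.033 -0.014 0 0 0 0; 0.085 -0.066 -0.028 0 0 0 0;0.085 -0.099 -0.042 0 0 0 0;0.085 -0.13 -0.055 0 0 0 0;0.085 -0.15 -0.066 0 0 0 0;0.085 -0.153 -0.066 0 0 0 0;0.085 -0.153 -0.066 0 0 0 0;0.085 -0.153 -0.066 0 0 0 0'
python3 - <<'E'
from lib import *
snap("wrist","w1")
for l in ["console","dial_grip","dial_pointer","marker_tip","guard_tab","guard_hinge","casting_tray","bottle_tall"]:
    r=arm.place_of(l,"wrist"); print(l,[(np.array(q["xyz"]),round(q["p"],2)) for q in r[:3]])
E
```

```text
clock: 3.55
eef_pos: [439.0, -94.4, 281.4]
tcp_rot: [0.0, 0.707, 0.707, 0.0]
force: [-0.0, 0.8, 0.0]
grip_width: 0.994
console [(array([541.5, -98.2,  -3.6]), 0.7), (array([ 658.6, -333. ,   -1.9]), 0.24)]
dial_grip [(array([549.8, -15.3, 105. ]), 0.87)]
dial_pointer [(array([546.3,  28.1,  85. ]), 0.63)]
marker_tip [(array([590.6, -29. ,  91.8]), 0.54)]
guard_tab [(array([ 471.5, -177.9,  142.3]), 0.58)]
guard_hinge []
casting_tray []
bottle_tall [(array([509.4, 147.2,  -3.7]), 0.94)]
```

View pics/w1.png

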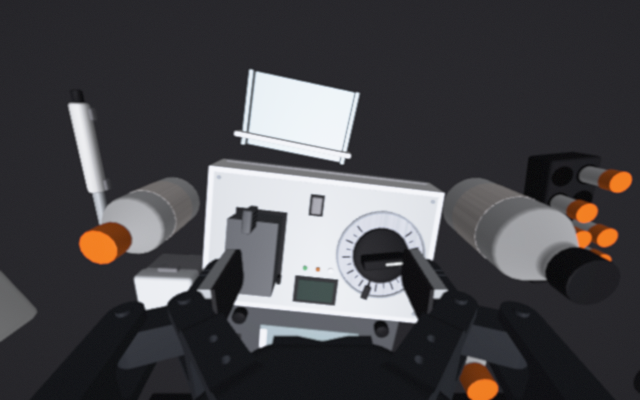

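The wrist view shows the unit with its front edge running from (213,165) to (443,193). The guard is at (255,250) with its tab at (248,220). The dial centre is near (380,255) with the white pointer line at (400,264), pointing left in the world, and the marker is at (367,291). Next I'll fit the panel plane and the yaw.

```bash
python3 - <<'E'
from lib import *
d=np.load("pics/w1.npz"); dep=d["d"]; pic=d["p"]
s={"eef_pos":d["pos"],"tcp_rot":d["rot"]}
i=arm.camera_info("wrist"); p,R=tcp(s); T=i["tool_from_camera"]
v,u=np.mgrid[0:400,0:640]; n=cv2.undistortPoints(np.stack([u.ravel(),v.ravel()],1).astype(float)[:,None],i["mtx"],i["D"])[:,0]
c=np.c_[n,np.ones(len(n))]*dep.ravel()[:,None]
W=(p+(c@T[:3,:3].T+T[:3,3])@R.T).reshape(400,640,3); np.save("pics/W1.npy",W)
# panel pixels
sel=np.zeros((400,640),bool); sel[185:250,292:335]=1; sel[200:255,212:222]=1
b=pic.min(2)>170; P=W[sel&b&(dep>0)]
A=np.c_[P[:,:2],np.ones(len(P))]; k=np.linalg.lstsq(A,P[:,2],rcond=None)[0]
print("plane",k, "tilt",np.degrees(np.arctan(np.hypot(*k[:2]))),"yaw(up-slope)",np.degrees(np.arctan2(k[1],k[0])),"res",np.std(A@k-P[:,2]),len(P))
for uv in [(216,168),(330,181),(440,194),(207,250),(210,200),(372,291),(367,291),(400,264),(248,225),(250,212)]:
    print(uv,W[uv[1],uv[0]],pic[uv[1],uv[0]])
cv2.imwrite("pics/w1z.png",cv2.resize(pic[150:330,190:460,::-1],(810,540),interpolation=cv2.INTER_CUBIC)[:, :800])
E
```

```text
plane [  0.17  -0.02 -15.66] tilt 9.793363543467795 yaw(up-slope) -7.226187193562834 res 1.0808227990343042 3085
(216, 168) [ 433.61 -234.99   62.49] [245 246 249]
(330, 181) [451.62 -83.03  61.74] [245 246 249]
(440, 194) [469.42  67.42  63.58] [245 246 250]
(207, 250) [ 544.33 -252.79   83.28] [243 244 248]
(210, 200) [ 476.37 -245.83   68.8 ] [244 245 248]
(372, 291) [605.98 -22.53  89.92] [220 223 232]
(367, 291) [601.06 -30.94  96.62] [53 53 56]
(400, 264) [546.84   5.45 115.41] [181 183 184]
(248, 225) [ 475.29 -171.54  156.95] [124 126 134]
(250, 212) [ 462.4  -169.52  152.48] [100 102 109]
```

View pics/w1z.png

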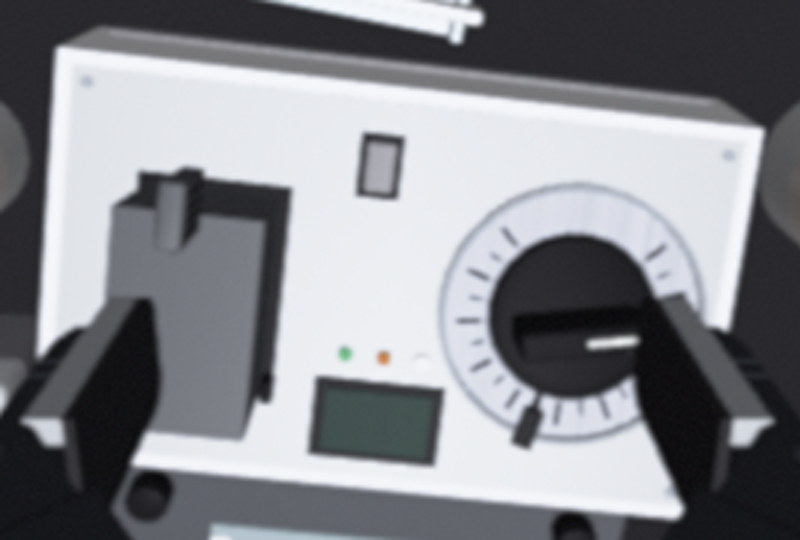

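The panel tilts 9.8° and is yawed about -6.9°, which matches the text. Next is a pre-grasp pose square over the dial, with the jaws across the wing.

```bash
cat >> lib.py <<'E'
YAW=-6.9
def setup(yaw=YAW):
    Rc=Ro.from_euler('ZY',[yaw,-10],degrees=True).as_matrix()  # panel frame: x up slope, y left, z normal
    return Rc
Rc=setup()
def Rpanel(xang,pitch=0):
    """tool z = -panel normal, tool x at angle xang (deg, ccw from up-slope) in panel; pitch: extra turn about panel y (+ = tool points towards tank)"""
    a=np.radians(xang); x=np.array([np.cos(a),np.sin(a),0]); z=np.array([0,0,-1.]); y=np.cross(z,x)
    return Rc@Ro.from_euler('Y',-pitch,degrees=True).as_matrix()@np.c_[x,y,z]
E
python3 - <<'E'
from lib import *
print(Rc)
g=np.array([549.8,-14,105.]); b=g-26*Rc[:,2]; print("base",b)
W=np.load("pics/W1.npy")
pp=Rc.T@(np.array([546.3,27.7,84.4])-b); mm=Rc.T@(np.array([590.4,-27.6,92.2])-b); print(pp,mm,np.degrees(np.arctan2(pp[1],pp[0])),np.degrees(np.arctan2(mm[1],mm[0])))
print("corner",Rc.T@(W[168,216]-b),Rc.T@(W[194,440]-b),"panel pt",Rc.T@(W[200,315]-b))
delta(b+Rc[:,2]*125,Rpanel(15))
print(tcp()[1])
E
```

```text
[[ 0.98  0.12 -0.17]
 [-0.12  0.99  0.02]
 [ 0.17  0.    0.98]]
base [554.28 -14.54  79.39]
[-11.93  40.98   7.19] [39.08 -8.62  6.11] 106.235513762236 -12.444268511552574
corner [ -94.83 -233.34   -0.44] [-95.41  71.17   0.76] panel pt [-68.3  -97.58   6.61]
shift m [0.08 0.09 0.08] rot deg [-9.04  6.11 81.69] |rot| 82.4
[[-0.  1. -0.]
 [ 1.  0.  0.]
 [ 0. -0. -1.]]
```

```bash
python3 -m inch '0.085 0.01 0.01 0.01 -0.8 0.5 7.1;0.085 0.02 0.022 0.02 -1.6 1 14.2;0.085 0.03 0.035 0.03 -2.4 1.6 21.3;0.085 0.04 0.045 0.04 -3.1 2.1 28.3;0.085 0.05 0.058 0.05 -3.9 2.6 35.3;0.085 0.06 0.07 0.055 -4.7 3.2 42.3;0.085 0.07 0.08 0.06 -5.5 3.7 49.3;0.085 0.08 0.09 0.06 -6.2 4.2 56.3'
python3 - <<'E'
from lib import *
g=np.array([549.8,-14,105.]); b=g-26*Rc[:,2]
delta(b+Rc[:,2]*125,Rpanel(15))
E
```

```text
clock: 4.67
eef_pos: [528.7, -14.0, 219.8]
tcp_rot: [0.011, 0.956, 0.286, 0.061]
force: [0.2, 0.5, 1.1]
grip_width: 0.994
shift m [ 0.   -0.    0.02] rot deg [-2.87  2.01 25.01] |rot| 25.3
```

```bash
python3 -m inch '0.085 0 0 0.005 -0.8 0.5 7;0.085 0 0 0.01 -1.6 1.1 14;0.085 0 0 0.017 -2.3 1.6 20;0.085 0.003 0 0.017 -2.9 2 25;0.085 0.003 0 0.017 -2.9 2 25;0.085 0.003 0 0.017 -2.9 2 25;0.085 0.003 0 0.017 -2.9 2 25;0.085 0.003 0 0.017 -2.9 2 25'
python3 - <<'E'
from lib import *
g=np.array([549.8,-14,105.]); b=g-26*Rc[:,2]
delta(b+Rc[:,2]*125,Rpanel(15))
p,d,s=snap("wrist","w2")
for l in ["dial_grip","dial_pointer","marker_tip","guard_tab","guard_hinge"]:
    r=arm.place_of(l,"wrist"); print(l,[(np.array(q["xyz"]),round(q["p"],2)) for q in r[:3]])
print(arm.observe()["qpos"])
cv2.imwrite("pics/w2z.png",cv2.resize(p[120:320,200:440,::-1],(720,600),interpolation=cv2.INTER_CUBIC))
E
```

```text
clock: 5.33
eef_pos: [533.7, -13.0, 205.1]
tcp_rot: [0.017, 0.993, 0.074, 0.087]
force: [-0.6, -0.1, 0.3]
grip_width: 0.998
shift m [-0. -0.  0.] rot deg [ 0.07 -0.13  0.42] |rot| 0.4
dial_grip [(array([545.8, -13. , 102.9]), 0.91)]
dial_pointer [(array([547.4,  25.3,  83.2]), 0.69)]
marker_tip [(array([588.3, -30. ,  90.4]), 0.47), (array([ 537.8, -100.3,   -0.7]), 0.29)]
guard_tab []
guard_hinge [(array([ 578.8, -183.6,   94. ]), 0.67)]
[-0.25 -0.11  1.99  0.02  1.09 -0.4 ]
```

View pics/w2z.png

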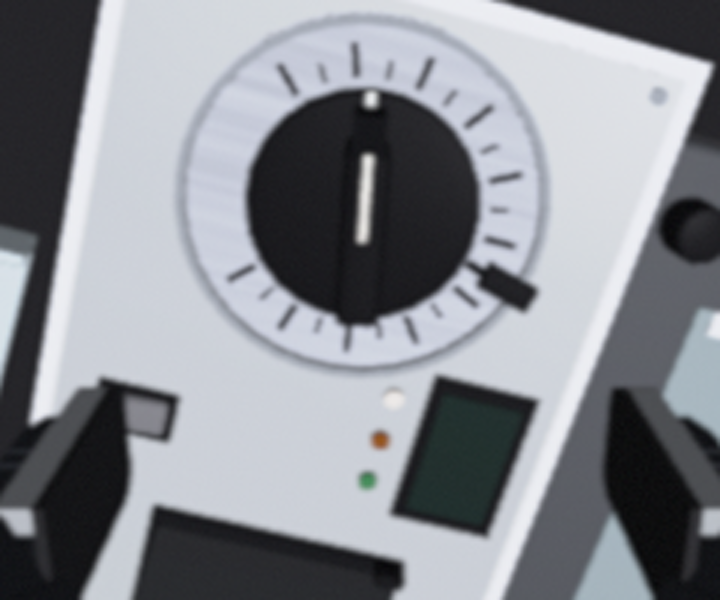

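The close view shows the plate circle, the pointer dot at zoom (372,100), the white line from (368,155) to (362,243) and the marker clip running from (472,265) to (537,300). I'll turn these into panel coordinates.

```bash
python3 - <<'E'
from lib import *
d=np.load("pics/w2.npz"); dep=d["d"]; pic=d["p"]; s={"eef_pos":d["pos"],"tcp_rot":d["rot"]}
g=np.array([549.8,-14,105.]); b=g-26*Rc[:,2]
i=arm.camera_info("wrist"); p,R=tcp(s); T=i["tool_from_camera"]
v,u=np.mgrid[0:400,0:640]; n=cv2.undistortPoints(np.stack([u.ravel(),v.ravel()],1).astype(float)[:,None],i["mtx"],i["D"])[:,0]
c=np.c_[n,np.ones(len(n))]*dep.ravel()[:,None]
W=(p+(c@T[:3,:3].T+T[:3,3])@R.T).reshape(400,640,3); L=(W-b)@Rc; np.save("pics/L2.npy",L)
z2=lambda x,y:(int(round(200+x/3)),int(round(120+y/3)))
for nm,x,y in [("panel",150,100),("panel",300,430),("panel",570,100),("panel",560,330),("plate",230,120),("plate",200,230),("plate",520,220),("skirt",290,200),("skirt",430,200),("grip",365,200),("grip",355,270),("clip",510,288)]:
    a=z2(x,y); print(nm,L[a[1],a[0]])
def hit(uvz,h):
    o,r=ray("wrist",(200+uvz[0]/3,120+uvz[1]/3),s); o=Rc.T@(o-b); r=Rc.T@r; return o+r*((h-o[2])/r[2])
H=np.median([L[120+y//3,200+x//3][2] for x,y in[(150,100),(300,430),(570,100),(560,330)]]); print("H",H)
def circ(P):
    A=np.c_[2*P,np.ones(len(P))]; k=np.linalg.lstsq(A,(P**2).sum(1),rcond=None)[0]; return k[:2],np.sqrt(k[2]+k[:2]@k[:2])
# skirt black edge along rays, plate region
gray=cv2.cvtColor(pic,cv2.COLOR_RGB2GRAY).astype(float)
import math
def edge(cx,cy,r0,r1,thr,h):
    out=[]
    for a in np.arange(0,360,4):
        prev=None
        for r in np.arange(r0,r1,.25):
            x=cx+r*math.cos(math.radians(a)); y=cy+r*math.sin(math.radians(a))
            val=cv2.getRectSubPix(gray.astype(np.float32),(1,1),(x,y))[0,0]
            if val>thr: out.append((a,x,y)); break
    P=np.array([hit(((x-200)*3,(y-120)*3),h)[:2] for a,x,y in out])
    for _ in range(5):
        cc,rr=circ(P); e=abs(np.hypot(*(P-cc).T)-rr); P=P[e<max(1.0,np.median(e)*2.5)]
    return cc,rr,len(P)
ck=edge(200+363/3,120+203/3,20,60,120,H+10); print("skirt circle",ck)
# plate edge: manual extremes
Pm=np.array([hit(q,H+1)[:2] for q in [(180,190),(547,190),(365,15),(362,371),(236,62),(495,320),(494,63),(233,315)]]); print("plate",circ(Pm))
print("ptr dot",hit((372,100),H+6),"line",hit((368,155),H+37),hit((362,243),H+37),"mk tip",hit((472,265),H+6),"mk out",hit((528,300),H+8),"mk clip in",hit((483,277),H+8))
E
```

```text
panel [-76.73  17.48  -0.64]
panel [-19.98  74.8  270.03]
panel [54.96 54.17  1.41]
panel [ 79.96 -24.12   0.49]
plate [-49.56  18.09   0.83]
plate [-51.   -21.54   1.73]
plate [51.99 11.27  1.62]
skirt [-23.91  -0.85   9.54]
skirt [19.51 11.2   9.78]
grip [-2.35 12.88 36.71]
grip [-0.17 -8.47 37.61]
clip [ 55.59 -11.72   6.63]
H 0.7956172139334272
skirt circle (array([-1.31,  3.68]), np.float64(38.60130682219291), 82)
plate (array([0.16, 2.43]), np.float64(62.02886630047672))
ptr dot [-7.12 37.51  6.8 ] line [-5.52 26.47 37.8 ] [-0.14  0.44 37.8 ] mk tip [40.48 -7.15  6.8 ] mk out [ 62.28 -13.54   8.8 ] mk clip in [44.91 -9.65  8.8 ]
```

```bash
cat >> lib.py <<'E'
B=np.array([549.8,-14,105.])-26*Rc[:,2]+Rc@np.array([-0.5,2.8,0.8])   # dial axis foot on panel
E
python3 - <<'E'
from lib import *
delta(B+Rc[:,2]*14,Rpanel(11.3))
E
```

```text
shift m [-0.   -0.    0.11] rot deg [ 0.05 -0.11  4.06] |rot| 4.1
```

```bash
sed -i 's/np.round(sh,4)/[float(round(v,4)) for v in sh]/' lib.py; python3 - <<'E'
from lib import *
delta(B+Rc[:,2]*14,Rpanel(11.3))
E
```

```text
shift m [-0.0009, -0.0041, 0.1123] rot deg [ 0.05 -0.11  4.06] |rot| 4.1
```

```bash
python3 -m inch '0.05 -0.001 -0.004 0.01 0 -0.1 2;0.05 -0.001 -0.004 0.03 0 -0.1 4;0.05 -0.001 -0.004 0.05 0 -0.1 4;0.05 -0.001 -0.004 0.07 0 -0.1 4;0.05 -0.001 -0.004 0.09 0 -0.1 4;0.05 -0.001 -0.004 0.105 0 -0.1 4;0.05 -0.001 -0.004 0.112 0 -0.1 4;0.05 -0.001 -0.004 0.112 0 -0.1 4' 30
python3 - <<'E'
from lib import *
delta(B+Rc[:,2]*14,Rpanel(11.3)); snap("wrist","w3")
E
```

```text
clock: 6.3
eef_pos: [550.4, -11.3, 92.3]
tcp_rot: [0.014, 0.996, 0.039, 0.084]
force: [-0.4, 0.4, -0.7]
grip_width: 0.586
shift m [0.0015, 0.0003, -0.0013] rot deg [-0.01  0.19  0.05] |rot| 0.2
```

View pics/w3.png

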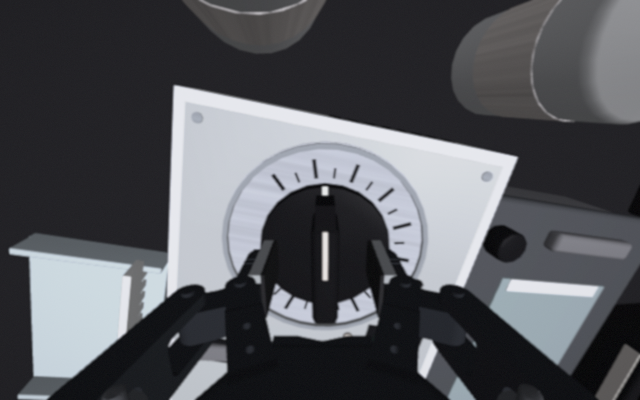

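The fingers straddle the wing. The line sits at column 325 against the tool's 322, so I'll correct 1.5 mm in x and close.

```bash
python3 -m inch '0.05 0.0015 0 -0.001 0 0 0;0.03 0.0015 0 -0.001 0 0 0;0.0 0.0015 0 -0.001 0 0 0;0.0 0.0015 0 -0.001 0 0 0;0.0 0.0015 0 -0.001 0 0 0;0.0 0.0015 0 -0.001 0 0 0;0.0 0.0015 0 -0.001 0 0 0;0.0 0.0015 0 -0.001 0 0 0' 30
python3 - <<'E'
from lib import *
delta(B+Rc[:,2]*14,Rpanel(11.3)); snap("wrist","w4"); s=arm.observe(); print(s["force"],s["moment"],s["grip_width"]*85.4)
E
```

```text
clock: 7.02
eef_pos: [551.2, -11.5, 96.0]
tcp_rot: [0.014, 0.996, 0.039, 0.084]
force: [-12.0, -1.1, 10.4]
grip_width: 0.157
shift m [0.0001, -0.0002, 0.0022] rot deg [0.06 0.26 0.11] |rot| 0.3
[-11.32  -1.44  10.63] [-0.24  1.66 -0.04] 13.381262334984402
```

View pics/w4.png

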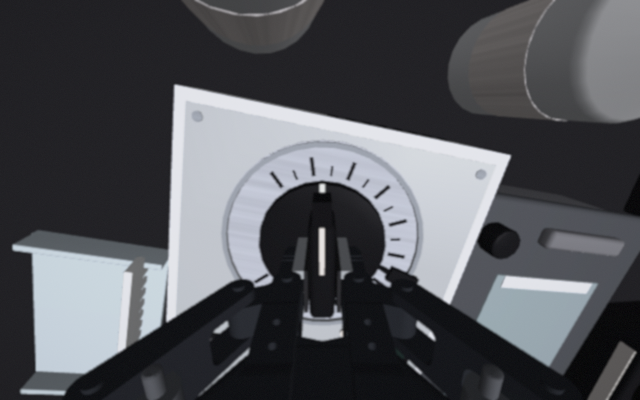

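The grip holds, but there is about 10 N along the normal and 10 N sideways. I'll back off slightly to relieve it before turning.

```bash
python3 -m inch '0.0 -0.0005 0 -0.001 0 0 0;0.0 -0.001 0 -0.002 0 0 0;0.0 -0.001 0 -0.002 0 0 4;0.0 -0.001 0 -0.002 0 0 8;0.0 -0.001 0 -0.002 0 0 12;0.0 -0.001 0 -0.002 0 0 16;0.0 -0.001 0 -0.002 0 0 20;0.0 -0.001 0 -0.002 0 0 20' 30
python3 - <<'E'
from lib import *
delta(B+Rc[:,2]*14,Rpanel(11.3)); snap("wrist","w5"); s=arm.observe(); print(s["force"],s["moment"],s["grip_width"]*85.4, Rpanel(0).T@s["force"])
E
```

```text
clock: 7.73
eef_pos: [551.4, -11.6, 96.3]
tcp_rot: [-0.001, 0.987, -0.136, 0.088]
force: [5.1, -1.9, -10.6]
grip_width: 0.157
shift m [-0.0003, -0.0002, 0.0024] rot deg [  0.07  -0.05 -20.1 ] |rot| 20.1
[  5.7   -2.77 -10.42] [-0.31 -0.46 -0.13] 13.433313950137725 [ 4.09  2.07 11.3 ]
```

View pics/w5.png

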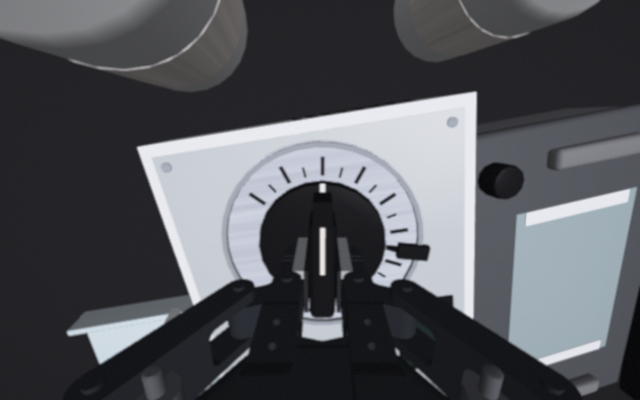

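The dial turns with the gripper. I'll keep turning and relieve the small residual force.

```bash
python3 -m inch '0.0 0 0 0.0005 0 0 5;0.0 0 0 0.001 0 0 11;0.0 0 0 0.001 0 0 17;0.0 0 0 0.001 0 0 23;0.0 0 0 0.001 0 0 29;0.0 0 0 0.001 0 0 35;0.0 0 0 0.001 0 0 40;0.0 0 0 0.001 0 0 40' 30
python3 - <<'E'
from lib import *
delta(B+Rc[:,2]*14,Rpanel(11.3)); s=arm.observe(); p,R=tcp(s); print(R.T@s["force"],R.T@s["moment"],s["qpos"])
E
```

```text
clock: 8.45
eef_pos: [552.0, -12.0, 96.3]
tcp_rot: [-0.031, 0.881, -0.465, 0.083]
force: [3.0, -4.1, -5.6]
grip_width: 0.155
shift m [-0.001, 0.0003, 0.0023] rot deg [  0.07  -0.13 -60.03] |rot| 60.0
[4.38 0.63 6.08] [-0.15  0.62  0.04] [-0.24  0.09  2.01  0.02  0.86  0.72]
```

```bash
python3 -m inch '0.0 0 0 0.0003 0 0 6;0.0 0 0 0.0005 0 0 13;0.0 0 0 0.0005 0 0 20;0.0 0 0 0.0005 0 0 27;0.0 0 0 0.0005 0 0 34;0.0 0 0 0.0005 0 0 41;0.0 0 0 0.0005 0 0 48;0.0 0 0 0.0005 0 0 48' 30
python3 - <<'E'
from lib import *
delta(B+Rc[:,2]*14,Rpanel(-104.5)); s=arm.observe(); p,R=tcp(s); print(R.T@s["force"],R.T@s["moment"],s["qpos"])
p,d,s=snap("wrist","w6")
for c in("side","scene"):
    p,d,s=snap(c,c+"6")
    for l in ["dial_pointer","marker_tip"]:
        r=arm.place_of(l,c); print(c,l,[(np.array(q["xyz"]),round(q["p"],2)) for q in r[:2]])
E
```

```text
clock: 9.12
eef_pos: [552.2, -12.8, 96.4]
tcp_rot: [0.061, -0.616, 0.783, -0.064]
force: [0.3, -7.5, -0.9]
grip_width: 0.159
shift m [-0.0012, 0.0014, 0.0023] rot deg [-0.14 -0.17  7.79] |rot| 7.8
[ 7.23 -1.85  1.07] [0.14 1.19 0.07] [-0.24  0.09  2.01  0.02  0.86  1.56]
side dial_pointer [(array([593.9, -21. ,  93.9]), 0.96), (array([523. , 264.2,   2.7]), 0.4)]
side marker_tip [(array([589.1, -27.8,  90.9]), 0.44)]
scene dial_pointer [(array([586.1, -20.4,  90.5]), 0.72)]
scene marker_tip []
```

View pics/w6.png

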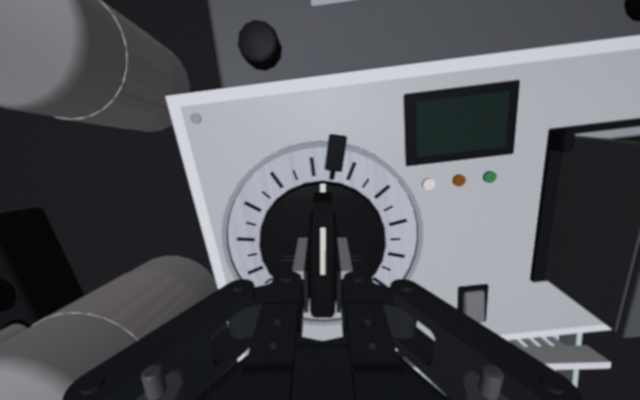

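The pointer line is at (323,188) and the marker's tip line at (332,176), a few degrees short. I'll zoom in and measure.

```bash
cat >> lib.py <<'E'
def hit(uv,h,s,o0=None):
    o,r=ray("wrist",uv,s); o=Rc.T@(o-B); r=Rc.T@r; return o+r*((h-o[2])/r[2])
def load(f):
    d=np.load(f"pics/{f}.npz"); return d["p"],d["d"],{"eef_pos":d["pos"],"tcp_rot":d["rot"]}
E
python3 - <<'E'
from lib import *
p,d,s=load("w6"); cv2.imwrite("pics/w6z.png",cv2.resize(p[125:275,270:390,::-1],(480,600),interpolation=cv2.INTER_CUBIC))
E
```

```text
(no output)
```

View pics/w6z.png

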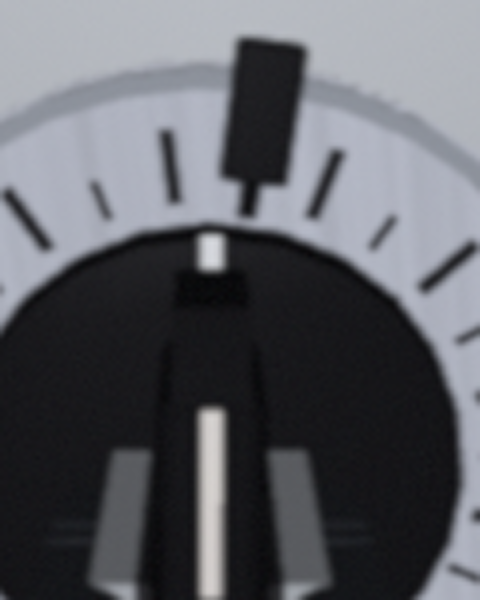

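```bash
python3 - <<'E'
from lib import *
p,d,s=load("w6")
f=lambda x,y:(270+(x-1.5)/4,125+(y-1.5)/4)
gray=cv2.cvtColor(p,cv2.COLOR_RGB2GRAY).astype(np.float32)
def circ(P):
    A=np.c_[2*P,np.ones(len(P))]; k=np.linalg.lstsq(A,(P**2).sum(1),rcond=None)[0]; return k[:2],np.sqrt(k[2]+k[:2]@k[:2])
P=[]
for a in list(range(180,361,3))+list(range(0,20,3)):
    for r in np.arange(45,80,.25):
        x=323+r*np.cos(np.radians(a)); y=244+r*np.sin(np.radians(a))
        if cv2.getRectSubPix(gray,(1,1),(float(x),float(y)))[0,0]>110: P.append(hit((x,y),10,s)[:2]); break
P=np.array(P)
for _ in range(6):
    c,r=circ(P); e=abs(np.hypot(*(P-c).T)-r); P=P[e<max(.6,2.5*np.median(e))]
print("skirt",c,r,len(P),"tcp local",Rc.T@(s["eef_pos"]-B))
ang=lambda q:np.degrees(np.arctan2(q[1],q[0])).round(2)
dot=hit(f(211,252),8,s)[:2]; l1=hit(f(211,410),37,s)[:2]; l2=hit(f(212,596),37,s)[:2]
print("dot",dot,"l",l1,l2,"line dir",ang(l1-l2),"tool x+90",ang(Rc.T@tcp(s)[1][:,0])+90)
t1=hit(f(247,214),6,s)[:2];t2=hit(f(252,185),6,s)[:2];ci=hit(f(254,182),8,s)[:2];co=hit(f(271,44),8,s)[:2]
for cc in (c,l2-0*l2 if False else np.zeros(2),(c+0)/2):
    print("centre",cc,"dot",ang(dot-cc),"l1",ang(l1-cc),"tip",ang(t1-cc),ang(t2-cc),"clip",ang(ci-cc),ang(co-cc), "dirs",ang(co-ci), np.hypot(*(t1-cc)),np.hypot(*(dot-cc)))
E
```

```text
skirt [ 3.78 -1.37] 37.67871515236073 63 tcp local [ 1.25 -1.31 16.31]
dot [36.59 -5.31] l [24.95 -3.79] [-0.59 -0.95] line dir -6.35 tool x+90 -6.709999999999994
centre [ 3.78 -1.37] dot -6.84 l1 -6.53 tip -14.5 -14.61 clip -14.7 -14.15 dirs -12.89 38.46553386157714 33.0499462924561
centre [0. 0.] dot -8.26 l1 -8.64 tip -15.01 -15.07 clip -15.14 -14.5 dirs -12.89 42.46852494760732 36.97599819588005
centre [ 1.89 -0.69] dot -7.59 l1 -7.68 tip -14.77 -14.85 clip -14.93 -14.33 dirs -12.89 40.46662238527027 35.01032376727176
```

About 7.4° remains.

```bash
python3 -m inch '0.0 -0.0003 0 0 0 0 3;0.0 -0.0005 0 0 0 0 5;0.0 -0.0005 0 0 0 0 7;0.0 -0.0005 0 0 0 0 7.4;0.0 -0.0005 0 0 0 0 7.4;0.0 -0.0005 0 0 0 0 7.4;0.0 -0.0005 0 0 0 0 7.4;0.0 -0.0005 0 0 0 0 7.4' 30
python3 - <<'E'
from lib import *
s=arm.observe(); p,R=tcp(s); print(R.T@s["force"],R.T@s["moment"],s["qpos"])
p,d,s=snap("wrist","w7");  cv2.imwrite("pics/w7z.png",cv2.resize(p[125:275,270:390,::-1],(480,600),interpolation=cv2.INTER_CUBIC))
E
```

```text
clock: 10.13
eef_pos: [552.2, -12.9, 96.3]
tcp_rot: [0.064, -0.566, 0.82, -0.06]
force: [-1.0, -9.9, -1.2]
grip_width: 0.147
[ 9.68 -2.35  1.27] [0.34 1.57 0.03] [-0.24  0.09  2.01  0.02  0.86  1.69]
```

View pics/w7z.png

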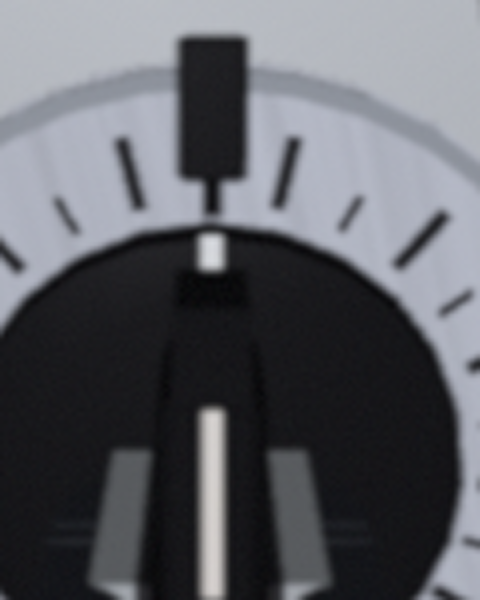

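The marker and pointer both sit at zoom column about 212, so they line up. I'll relieve the side force, which needs +x, then open and back off.

```bash
python3 -m inch '0.0 0.0005 0 0 0 0 0.1;0.0 0.001 0 0 0 0 0.2;0.0 0.001 0 0 0 0 0.2;0.01 0.001 0 0 0 0 0.2;0.03 0.001 0 0 0 0 0.2;0.05 0.001 0 0 0 0 0.2;0.05 0.001 0 0 0 0 0.2;0.05 0.001 0 0 0 0 0.2' 20
python3 - <<'E'
from lib import *
s=arm.observe(); p,R=tcp(s); print(R.T@s["force"],R.T@s["moment"],s["grip_width"])
p,d,s=snap("wrist","w8");  cv2.imwrite("pics/w8z.png",cv2.resize(p[125:275,270:390,::-1],(480,600),interpolation=cv2.INTER_CUBIC))
E
```

```text
clock: 10.85
eef_pos: [551.5, -11.5, 95.9]
tcp_rot: [0.065, -0.564, 0.821, -0.058]
force: [-0.5, 1.0, 0.4]
grip_width: 0.586
[-0.74  0.74 -0.51] [-0.1  -0.    0.02] 0.5857278426287429
```

View pics/w8z.png

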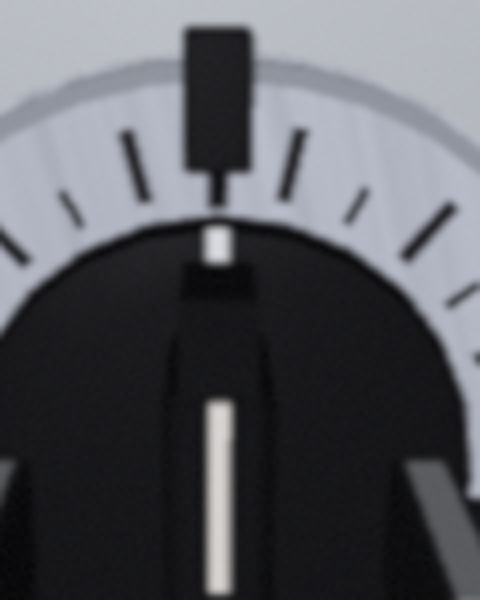

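Released, and still aligned: line, dot and marker are all at column 218. Now I'll retreat and swing over to the guard.

```bash
cat >> lib.py <<'E'
Hg=np.array([579.3,-186.1,92.4])
def G(x,z,y=0): return Hg+Rc@np.array([x,y,z])
E
python3 -m inch '0.05 0 0 -0.01 0 0 0;0.05 0 0 -0.03 0 0 0;0.05 0 0 -0.06 0 0 0;0.05 0 0 -0.09 0 0 -5;0.05 0 0 -0.11 0 0 -12;0.05 0 0 -0.11 0 0 -19;0.05 0 0 -0.11 0 0 -26;0.05 0 0 -0.11 0 0 -33'
python3 - <<'E'
from lib import *
print("hinge rel dial axis",Rc.T@(Hg-B))
delta(G(-95,70+95),Rpanel(90)); print(arm.observe()["qpos"])
E
```

```text
clock: 11.57
eef_pos: [532.7, -9.3, 205.6]
tcp_rot: [-0.046, 0.775, -0.625, 0.075]
force: [0.4, -0.2, -1.3]
grip_width: 0.584
hinge rel dial axis [  47.51 -170.11    4.12]
shift m [0.1448, 0.1011, -0.0417] rot deg [   0.11   -0.18 -160.88] |rot| 160.9
[-0.24 -0.11  1.99  0.02  1.09  1.11]
```

```bash
python3 -m inch '0.05 0.015 0.01 -0.005 0 0 -7;0.05 0.03 0.02 -0.01 0 0 -14;0.05 0.045 0.03 -0.015 0 0 -21;0.05 0.06 0.042 -0.02 0 0 -28;0.05 0.08 0.056 -0.025 0 0 -35;0.05 0.1 0.07 -0.03 0 0 -42;0.05 0.12 0.085 -0.036 0 0 -49;0.05 0.145 0.101 -0.042 0 0 -56'
python3 - <<'E'
from lib import *
delta(G(-95,70+95),Rpanel(90)); print(arm.observe()["qpos"])
E
```

```text
clock: 12.23
eef_pos: [456.7, -170.3, 237.8]
tcp_rot: [-0.006, 0.978, -0.191, 0.088]
force: [0.0, -0.6, 0.5]
grip_width: 0.584
shift m [0.0016, 0.0005, -0.0004] rot deg [   0.09   -0.03 -105.15] |rot| 105.2
[-0.64 -0.27  2.06  0.09  1.2  -0.28]
```

```bash
python3 -m inch '0.05 0 0 0 0 0 -7;0.05 0 0 0 0 0 -14;0.05 0 0 0 0 0 -21;0.05 0 0 0 0 0 -28;0.05 0 0 0 0 0 -35;0.05 0 0 0 0 0 -42;0.05 0 0 0 0 0 -49;0.05 0 0 0 0 0 -56'
python3 - <<'E'
from lib import *
delta(G(-95,70+95),Rpanel(90)); print(arm.observe()["qpos"])
E
```

```text
clock: 12.9
eef_pos: [457.4, -169.8, 237.5]
tcp_rot: [0.036, 0.953, 0.29, 0.08]
force: [-0.1, -0.1, 0.9]
grip_width: 0.592
shift m [-0.0003, 0.0018, -0.0007] rot deg [  0.08   0.04 -49.2 ] |rot| 49.2
[-0.63 -0.26  2.06  0.09  1.19 -1.25]
```

```bash
python3 -m inch '0.05 0 0 0 0 0 -7;0.05 0 0 0 0 0 -14;0.05 0 0 0 0 0 -21;0.05 0 0 0 0 0 -28;0.05 0 0 0 0 0 -35;0.05 0 0 0 0 0 -42;0.05 0 0.002 0 0 0 -49.2;0.05 0 0.002 0 0 0 -49.2'
python3 - <<'E'
from lib import *
delta(G(-95,70+95),Rpanel(90)); print(arm.observe()["qpos"])
p,d,s=snap("wrist","w9")
for l in ["guard_tab","guard_hinge"]:
    r=arm.place_of(l,"wrist"); print(l,[(np.array(q["xyz"]),round(q["p"],2)) for q in r[:3]])
cv2.imwrite("pics/w9z.png",cv2.resize(p[100:350,180:460,::-1],(672,600),interpolation=cv2.INTER_CUBIC))
E
```

```text
clock: 13.57
eef_pos: [458.6, -171.7, 237.8]
tcp_rot: [0.066, 0.747, 0.659, 0.058]
force: [0.5, -0.5, 1.0]
grip_width: 0.587
shift m [0.0002, -0.0005, -0.0007] rot deg [ 0.07  0.08 -0.23] |rot| 0.3
[-0.64 -0.26  2.05  0.09  1.19 -2.11]
guard_tab [(array([ 470.9, -173.5,  142.1]), 0.75)]
guard_hinge []
```

View pics/w9z.png

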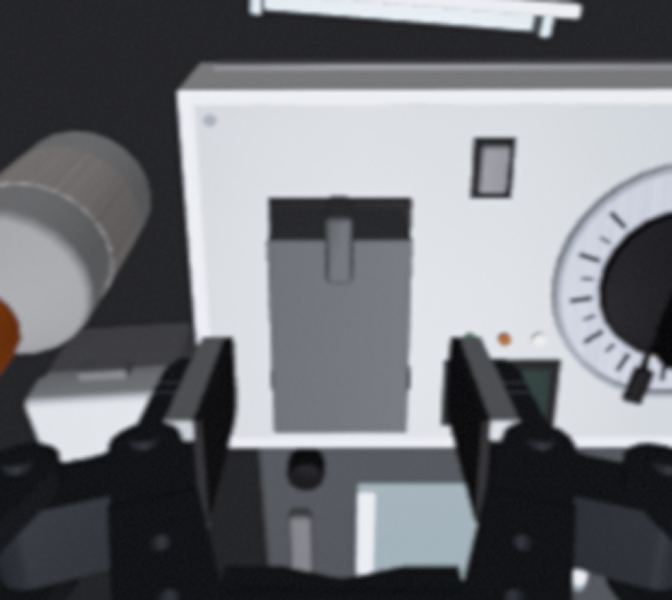

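The fin top is centred at about (321.7,204), on the tool's axis, with the hood behind it. I'll measure its height and position from the depth.

```bash
python3 - <<'E'
from lib import *
p,d,s=load("w9"); f=lambda x,y:(180+x/2.4-.3,100+y/2.4-.3)
for nm,x,y in [("fin",340,250),("fin f",340,225),("fin b",340,276),("fin l",331,250),("fin r",350,250),("hood",300,300),("hood",390,300),("hood f",300,245),("hood back",340,425),("panel",440,250)]:
    uv=f(x,y); dd=d[int(round(uv[1])),int(round(uv[0]))]; q=pix2w_wrist(uv,dd,s); print(nm,dd,Rc.T@(q-Hg),q)
E
```

```text
fin 237.99413 [-95.9   -0.27  81.69] [ 471.42 -173.31  156.2 ]
fin f 236.77065 [-104.82   -0.24   80.12] [ 462.98 -172.26  153.1 ]
fin b 243.08096 [-85.16  -0.32  79.79] [ 482.25 -174.68  156.19]
fin l 239.44876 [-95.44  -3.53  80.32] [ 471.72 -176.64  154.93]
fin r 240.73166 [-95.01   3.36  79.09] [ 473.18 -169.87  153.79]
hood 276.8926 [-63.43 -17.27  51.3 ] [ 506.37 -194.67  131.91]
hood 277.18085 [-63.19  20.44  50.96] [ 511.19 -157.27  131.61]
hood f 270.30188 [-87.45 -16.78  50.53] [ 483.08 -191.36  126.98]
hood back 295.2346 [-2.95 -0.76 51.36] [ 567.47 -185.44  142.47]
panel 328.3887 [-66.48  48.93  -3.96] [ 520.87 -129.74   76.96]
```

The fin top lies at (-95,0,80) in the hinge frame, just as the text says. I'll descend to pinch it with the grasp point at (-97,0,74).

```bash
python3 - <<'E'
from lib import *
delta(G(-97,55),Rpanel(90))
E
python3 -m inch '0.05 0 -0.002 0.02 0 0 0;0.05 0 -0.002 0.04 0 0 0;0.045 0 -0.002 0.06 0 0 0;0.04 0 -0.002 0.08 0 0 0;0.04 0 -0.002 0.095 0 0 0;0.04 0 -0.002 0.105 0 0 0;0.04 0 -0.002 0.109 0 0 0;0.04 0 -0.002 0.109 0 0 0' 20
python3 - <<'E'
from lib import *
delta(G(-97,55),Rpanel(90)); snap("wrist","w10"); print(arm.observe()["grip_width"])
E
```

```text
shift m [0.0001, -0.0024, 0.1089] rot deg [ 0.04  0.06 -0.52] |rot| 0.5
clock: 14.38
eef_pos: [475.1, -173.5, 128.6]
tcp_rot: [0.065, 0.748, 0.658, 0.058]
force: [0.7, -0.5, -1.0]
grip_width: 0.469
shift m [0.0, 0.0001, -0.0011] rot deg [-0.06  0.01 -0.42] |rot| 0.4
0.4656801305604139
```

View pics/w10.png

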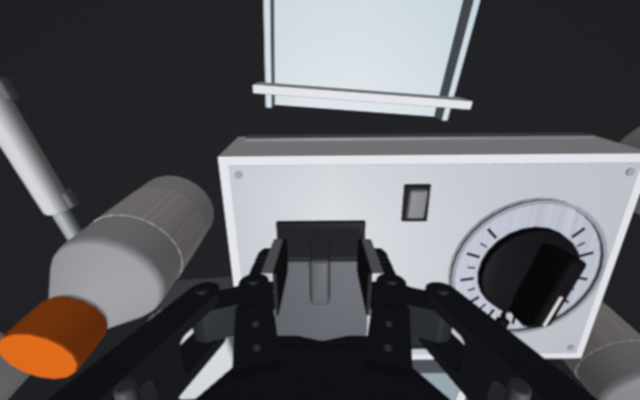

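The fingers straddle the fin with the fin centred. Closing.

```bash
python3 -m inch '0.02 0 0 0 0 0 0;0 0 0 0 0 0 0;0 0 0 0 0 0 0;0 0 0 0 0 0 0;0 0 0 0 0 0 0;0 0 0 0 0 0 0;0 0 0 0 0 0 0;0 0 0 0 0 0 0' 20
python3 - <<'E'
from lib import *
delta(G(-97,55),Rpanel(90)); s=arm.observe();p,R=tcp(s); print(s["grip_width"]*85.4,R.T@s["force"],R.T@s["moment"])
# arc rows
r=np.array([-97,74.]);
for th in np.arange(0,93,5.5):
    t=np.radians(th); c,sn=np.cos(t),np.sin(t)
    q=np.array([c*r[0]+sn*r[1],-sn*r[0]+c*r[1]])-r   # hinge frame dx,dz
    print(th,"tool y %.4f z %.4f"%(q[0]/1000,-q[1]/1000))
E
```

```text
clock: 15.1
eef_pos: [475.9, -174.7, 130.5]
tcp_rot: [0.067, 0.748, 0.658, 0.058]
force: [-4.9, -3.0, 5.7]
grip_width: 0.111
shift m [0.0011, -0.0011, 0.0006] rot deg [ 0.1   0.15 -0.34] |rot| 0.4
9.521577983352259 [-3.59 -3.41 -6.38] [ 0.34 -0.47 -0.18]
0.0 tool y 0.0000 z -0.0000
5.5 tool y 0.0075 z -0.0090
11.0 tool y 0.0159 z -0.0171
16.5 tool y 0.0250 z -0.0245
22.0 tool y 0.0348 z -0.0309
27.5 tool y 0.0451 z -0.0364
33.0 tool y 0.0560 z -0.0409
38.5 tool y 0.0672 z -0.0443
44.0 tool y 0.0786 z -0.0466
49.5 tool y 0.0903 z -0.0478
55.0 tool y 0.1020 z -0.0479
60.5 tool y 0.1136 z -0.0469
66.0 tool y 0.1251 z -0.0447
71.5 tool y 0.1364 z -0.0415
77.0 tool y 0.1473 z -0.0372
82.5 tool y 0.1577 z -0.0318
88.0 tool y 0.1676 z -0.0255
```

```bash
python3 -m inch '0 0.0075 0.0075 -0.009 0 0 0;0 0 0.0159 -0.0171 0 0 0;0 0 0.025 -0.0245 0 0 0;0 0 0.0348 -0.0309 0 0 0;0 0 0.0451 -0.0364 0 0 0;0 0 0.056 -0.0409 0 0 0;0 0 0.0672 -0.0443 0 0 0;0 0 0.0672 -0.0443 0 0 0' 20
python3 - <<'E'
from lib import *
s=arm.observe();p,R=tcp(s); print(s["grip_width"]*85.4,R.T@s["force"],R.T@s["moment"],Rc.T@(p-Hg)); snap("wrist","w11"); snap("side","s11")
E
```

```text
clock: 15.77
eef_pos: [534.5, -181.7, 185.2]
tcp_rot: [0.066, 0.747, 0.659, 0.057]
force: [-2.9, -5.3, 2.8]
grip_width: 0.111
9.451363081561343 [-5.61 -1.69 -3.12] [ 0.32 -0.69 -0.1 ] [-28.19  -1.03  99.24]
```

View pics/w11.png

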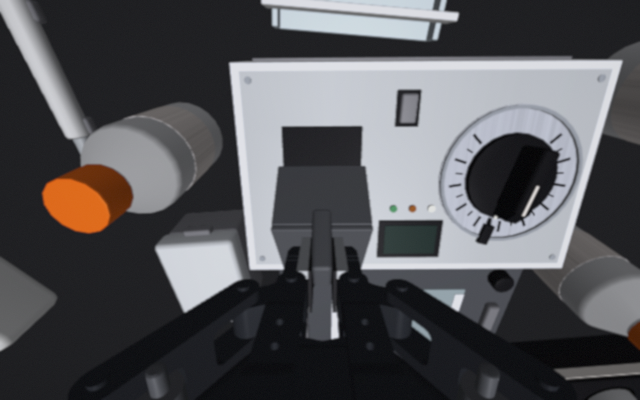

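View pics/s11.png

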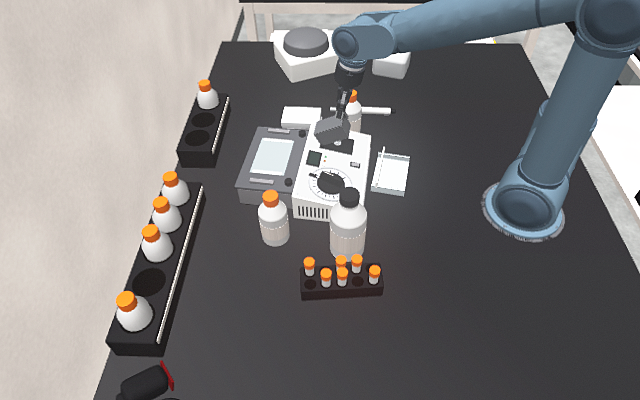

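The guard follows: it is about 38° open and the forces are low. I mistyped the first row of that call with a 7.5 mm sideways shift; the next row took it back, with no visible harm. Continuing the arc.

```bash
python3 -m inch '0 0 0.0114 -0.0023 0 0 0;0 0 0.0231 -0.0035 0 0 0;0 0 0.0348 -0.0036 0 0 0;0 0 0.0464 -0.0026 0 0 0;0 0 0.0579 -0.0004 0 0 0;0 0 0.0692 0.0028 0 0 0;0 0 0.0801 0.0071 0 0 0;0 0 0.0801 0.0071 0 0 0' 20
python3 - <<'E'
from lib import *
s=arm.observe();p,R=tcp(s); print(s["grip_width"]*85.4,R.T@s["force"],R.T@s["moment"],Rc.T@(p-Hg)); snap("wrist","w12")
E
```

```text
clock: 16.53
eef_pos: [613.7, -191.4, 191.6]
tcp_rot: [0.066, 0.748, 0.658, 0.058]
force: [-0.5, -2.9, 2.5]
grip_width: 0.111
9.501987582346986 [-2.96  0.28 -2.51] [ 0.06 -0.48 -0.12] [51.5  -1.11 91.63]
```

View pics/w12.png

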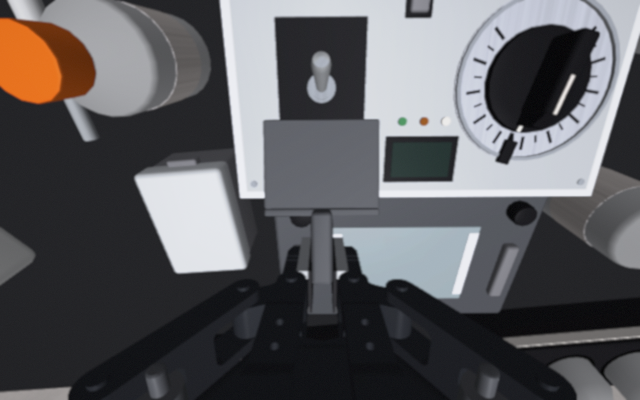

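```bash
python3 -m inch '0 0 0.0104 0.0054 0 0 0;0 0 0.0203 0.0117 0 0 0;0 0 0.0225 0.0134 0 0 0;0 0 0.0236 0.0142 0 0 0;0 0 0.0236 0.0142 0 0 0;0 0 0.0236 0.0142 0 0 0;0 0 0.0236 0.0142 0 0 0;0 0 0.0236 0.0142 0 0 0' 20
python3 - <<'E'
from lib import *
s=arm.observe();p,R=tcp(s); print(s["grip_width"]*85.4,R.T@s["force"],R.T@s["moment"],Rc.T@(p-Hg)); 
q=Rc.T@(p-Hg); gp=np.array([q[0],q[2]+19]); print("angle est",np.degrees(np.arctan2(gp[0],gp[1]))-np.degrees(np.arctan2(-97,74)), np.hypot(*gp)); snap("wrist","w13")
E
```

```text
clock: 17.25
eef_pos: [638.3, -194.4, 182.3]
tcp_rot: [0.066, 0.748, 0.658, 0.058]
force: [-0.1, -2.0, 6.0]
grip_width: 0.115
9.851070086471214 [-2.01  1.16 -5.9 ] [ 0.27 -0.16 -0.1 ] [74.27 -1.19 78.22]
angle est 90.03792615837739 122.34291459571367
```

View pics/w13.png

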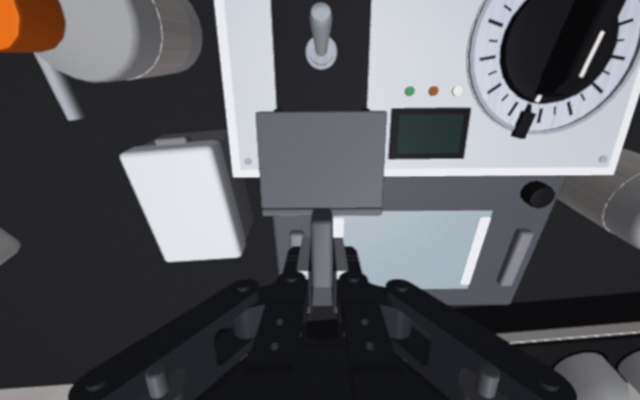

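The estimate is 90°, but the force hardly rose. I'll push a little further to be sure it is against the stop.

```bash
python3 -m inch '0 0 0.001 0.002 0 0 0;0 0 0.002 0.004 0 0 0;0 0 0.002 0.005 0 0 0;0 0 0.002 0.005 0 0 0;0 0 0.002 0.005 0 0 0;0 0 0.002 0.005 0 0 0;0 0 0.002 0.005 0 0 0;0 0 0.002 0.005 0 0 0' 20
python3 - <<'E'
from lib import *
s=arm.observe();p,R=tcp(s); print(s["grip_width"]*85.4,R.T@s["force"],R.T@s["moment"],Rc.T@(p-Hg)); 
q=Rc.T@(p-Hg); gp=np.array([q[0],q[2]+19]); print("angle est",np.degrees(np.arctan2(gp[0],gp[1]))-np.degrees(np.arctan2(-97,74)), np.hypot(*gp))
E
```

```text
clock: 17.97
eef_pos: [641.4, -194.9, 180.5]
tcp_rot: [0.066, 0.748, 0.658, 0.058]
force: [-8.5, 0.9, 17.3]
grip_width: 0.112
9.553447014916513 [ -0.17  -5.4  -18.56] [ 1.23  0.15 -0.07] [77.05 -1.25 75.91]
angle est 91.72949899897876 122.25170219834854
```

Force rose to 18.6 N, so the guard is at its stop. Releasing and lifting off.

```bash
python3 -m inch '0 0 -0.001 -0.003 0 0 0;0.02 0 -0.001 -0.003 0 0 0;0.04 0 -0.001 -0.003 0 0 0;0.04 0 -0.001 -0.003 0 0 0;0.04 0 -0.001 -0.015 0 0 0;0.04 0 -0.001 -0.035 0 0 0;0.04 0 -0.001 -0.055 0 0 0;0.04 0 -0.001 -0.065 0 0 0' 20
python3 - <<'E'
from lib import *
s=arm.observe();p,R=tcp(s); print(s["grip_width"]*85.4,R.T@s["force"],Rc.T@(p-Hg)); snap("wrist","w14"); snap("side","s14")
print((Rc.T@Rpanel(90,20))[:,2])
delta(G(-105,105),Rpanel(90,20))
r=arm.place_of("toggle_tip","wrist"); print([(np.array(q["xyz"]),Rc.T@(np.array(q["xyz"])-Hg),round(q["p"],2)) for q in r[:3]])
E
```

```text
clock: 18.63
eef_pos: [629.6, -193.7, 244.1]
tcp_rot: [0.067, 0.748, 0.658, 0.058]
force: [-0.6, -0.2, 1.2]
grip_width: 0.469
40.04548974006062 [-0.22 -0.32 -1.3 ] [ 76.37  -1.48 140.53]
[ 0.34  0.   -0.94]
shift m [0.0006, -0.1819, 0.0345] rot deg [-19.72   0.2   -0.33] |rot| 19.7
[(array([ 518.7, -178.1,  121.1]), array([-55.21,   0.66,  38.88]), 0.89)]
```

View pics/w14.png

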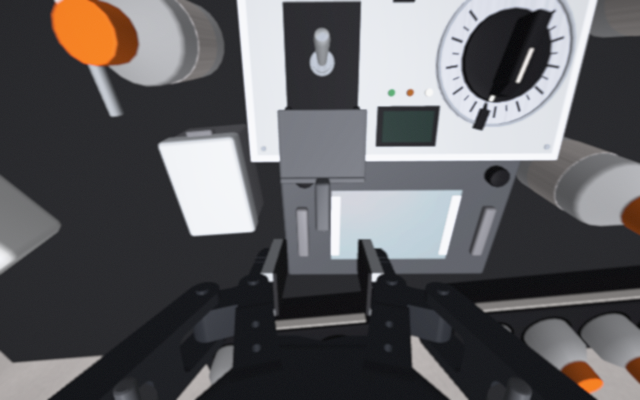

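The guard stands up and the toggle is visible. Its tip measures (-55,1,39) in the hinge frame, against (-58,0,37) expected. Now I'll move in front of it with the fingers shut and tilted.

```bash
python3 -m inch '0.02 0 -0.02 0 0 0 0;0 0 -0.05 0 0 0 0;0 0 -0.08 0 -3 0 0;0 0 -0.11 0 -7 0 0;0 0 -0.14 0.01 -12 0 0;0 0 -0.165 0.02 -17 0 0;0 0 -0.182 0.034 -19.7 0 0;0 0 -0.182 0.034 -19.7 0 0' 20
python3 - <<'E'
from lib import *
s=arm.observe();p,R=tcp(s); print(s["grip_width"]*85.4,R.T@s["force"],Rc.T@(p-Hg)); snap("wrist","w15")
delta(G(-92,26,0.5),Rpanel(90,20)); print(s["qpos"])
r=arm.place_of("toggle_tip","wrist"); print([(np.array(q["xyz"]),Rc.T@(np.array(q["xyz"])-Hg),round(q["p"],2)) for q in r[:3]])
E
```

```text
clock: 19.45
eef_pos: [450.5, -167.2, 166.6]
tcp_rot: [0.186, 0.728, 0.638, 0.169]
force: [0.1, 0.9, -0.2]
grip_width: 0.001
0.0924448154600233 [ 0.9  -0.12  0.18] [-115.25    3.31   95.7 ]
shift m [-0.0012, -0.0057, 0.0753] rot deg [-0.68 -0.01 -0.58] |rot| 0.9
[-0.75 -0.39  2.34  0.41  0.81 -2.42]
[(array([ 520.6, -180.5,  122. ]), array([-52.91,  -1.49,  39.39]), 0.42), (array([507.4, 147.1,  -1. ]), array([-125.94,  322.15,  -72.64]), 0.31)]
```

View pics/w15.png

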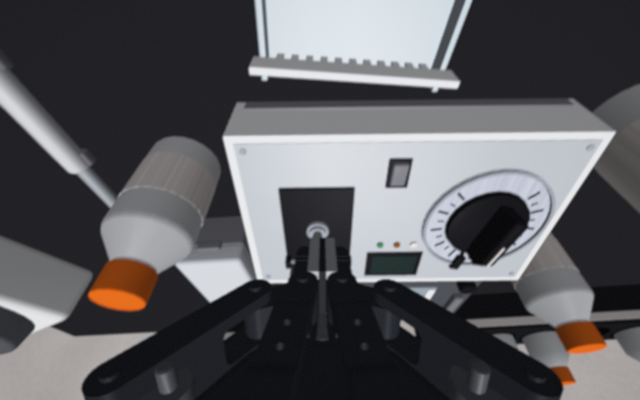

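```bash
python3 -m inch '0 -0.001 -0.003 0.01 0 0 0;0 -0.001 -0.003 0.02 0 0 0;0 -0.001 -0.003 0.03 0 0 0;0 -0.001 -0.003 0.035 0 0 0;0 -0.001 -0.003 0.035 0 0 0;0 -0.001 -0.003 0.035 0 0 0;0 -0.001 -0.003 0.035 0 0 0;0 -0.001 -0.003 0.035 0 0 0' 20
python3 - <<'E'
from lib import *
s=arm.observe();p,R=tcp(s); print(s["grip_width"]*85.4,R.T@s["force"],Rc.T@(p-Hg),s["qpos"],s["qvel"]); 
delta(G(-92,26,0.5),Rpanel(90,20))
E
```

```text
clock: 20.22
eef_pos: [472.0, -174.6, 144.7]
tcp_rot: [0.193, 0.725, 0.639, 0.17]
force: [-0.4, -0.2, -0.3]
grip_width: 0.0
0.02891568654376657 [-0.27 -0.5   0.06] [-97.17  -1.47  70.29] [-0.73 -0.28  2.31  0.44  0.72 -2.45] [-0.   -0.    0.01  0.   -0.   -0.  ]
shift m [0.0021, -0.0101, 0.0434] rot deg [-0.22  0.21 -0.3 ] |rot| 0.4
```

It has settled; the earlier reading was overshoot. Now lowering in front of the toggle.

```bash
python3 -m inch '0 0.001 -0.003 0.01 0 0 0;0 0.002 -0.007 0.02 0 0 0;0 0.002 -0.01 0.03 0 0 0;0 0.002 -0.01 0.04 0 0 0;0 0.002 -0.01 0.0434 0 0 0;0 0.002 -0.01 0.0434 0 0 0;0 0.002 -0.01 0.0434 0 0 0;0 0.002 -0.01 0.0434 0 0 0' 20
python3 - <<'E'
from lib import *
s=arm.observe();p,R=tcp(s); print(R.T@s["force"],Rc.T@(p-Hg),s["qpos"]); snap("wrist","w16")
delta(G(-49,27,0.5),Rpanel(90,20))
E
```

```text
clock: 20.88
eef_pos: [484.8, -174.3, 102.1]
tcp_rot: [0.193, 0.725, 0.639, 0.17]
force: [0.1, -0.5, -0.0]
grip_width: 0.003
[-0.53  0.1   0.11] [-92.08   0.4   26.09] [-0.71 -0.15  2.3   0.5   0.61 -2.5 ]
shift m [0.0004, 0.0409, 0.0137] rot deg [-0.21  0.22 -0.31] |rot| 0.4
```

View pics/w16.png

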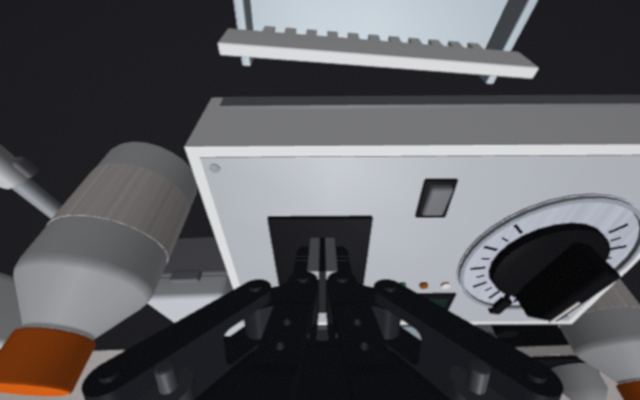

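```bash
python3 -m inch '0 0 0.008 0.003 0 0 0;0 0 0.014 0.005 0 0 0;0 0 0.02 0.007 0 0 0;0 0 0.026 0.009 0 0 0;0 0 0.031 0.0105 0 0 0;0 0 0.035 0.012 0 0 0;0 0 0.039 0.013 0 0 0;0 0 0.039 0.013 0 0 0' 20
python3 - <<'E'
from lib import *
s=arm.observe();p,R=tcp(s); print(R.T@s["force"],Rc.T@(p-Hg),s["qpos"]); snap("wrist","w17");snap("side","s17"); snap("scene","c17")
E
```

```text
clock: 21.6
eef_pos: [525.1, -178.8, 109.2]
tcp_rot: [0.192, 0.725, 0.639, 0.17]
force: [-1.9, 0.1, 0.6]
grip_width: -0.004
[-0.17 -1.31 -1.45] [-50.98   0.68  26.01] [-0.65 -0.06  2.2   0.46  0.59 -2.43]
```

View pics/w17.png

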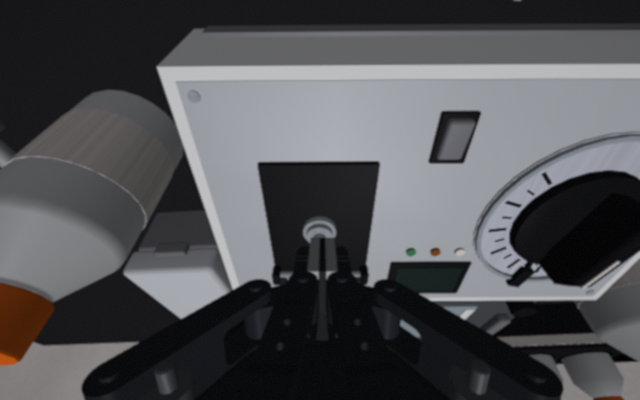

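There is only about 2 N so far. I'll push on to the stop in small steps.

```bash
python3 -m inch '0 0 0.001 0.0003 0 0 0;0 0 0.002 0.0007 0 0 0;0 0 0.003 0.001 0 0 0;0 0 0.004 0.0013 0 0 0;0 0 0.005 0.0017 0 0 0;0 0 0.005 0.0017 0 0 0;0 0 0.005 0.0017 0 0 0;0 0 0.005 0.0017 0 0 0' 20
python3 - <<'E'
from lib import *
s=arm.observe();p,R=tcp(s); print(R.T@s["force"],Rc.T@(p-Hg),s["qpos"])
E
```

```text
clock: 22.42
eef_pos: [528.8, -179.4, 109.5]
tcp_rot: [0.191, 0.726, 0.639, 0.169]
force: [-9.4, -0.3, 1.8]
grip_width: -0.0
[-1.51 -7.21 -6.12] [-47.17   0.54  25.71] [-0.65 -0.05  2.19  0.46  0.59 -2.42]
```

The force has reached 9.5 N, well over the friction, so the toggle is at its stop. One more millimetre, then back off and look.

```bash
python3 -m inch '0 0 0.001 0.0004 0 0 0;0 0 0.0015 0.0005 0 0 0;0 0 0.0015 0.0005 0 0 0;0 0 -0.005 -0.0015 0 0 0;0 0 -0.015 -0.005 0 0 0;0 0 -0.025 -0.015 0 0 0;0 0 -0.035 -0.035 0 0 0;0 0 -0.045 -0.06 0 0 0' 20
python3 - <<'E'
from lib import *
s=arm.observe();p,R=tcp(s); print(R.T@s["force"],Rc.T@(p-Hg),s["qpos"]); snap("wrist","w18");snap("side","s18")
for c in("wrist","side"):
    r=arm.place_of("toggle_tip",c); print([(np.array(q["xyz"]),Rc.T@(np.array(q["xyz"])-Hg),round(q["p"],2)) for q in r[:3]])
E
```

```text
clock: 23.08
eef_pos: [460.8, -170.5, 139.6]
tcp_rot: [0.192, 0.726, 0.639, 0.17]
force: [0.8, -0.7, 0.9]
grip_width: 0.0
[-0.54  1.24 -0.34] [-109.53    1.22   67.28] [-0.74 -0.31  2.34  0.45  0.72 -2.46]
[]
[(array([ 547. , -181.6,  125.6]), array([-26.35,   0.59,  38.36]), 0.35)]
```

View pics/w18.png

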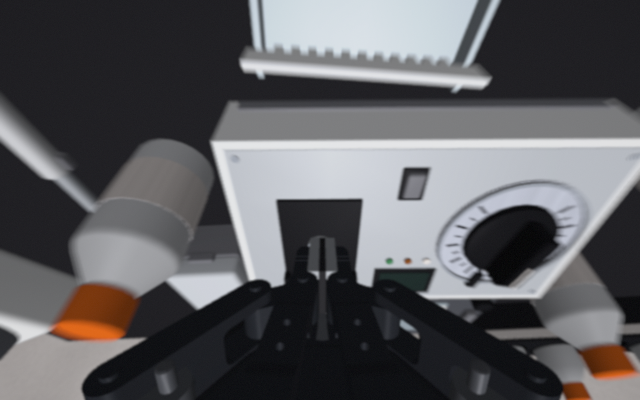

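The side view puts the toggle tip at (-26,38) in the hinge frame, i.e. on (expected (-30,37)). Next I go up and back over the raised guard.

```bash
python3 - <<'E'
from lib import *
s=arm.observe();p,R=tcp(s);print(Rc.T@(p-Hg)); delta(G(-100,145),Rpanel(90)); delta(G(76,145),Rpanel(90))
E
```

```text
[-107.77    0.2    68.7 ]
shift m [-0.0004, 0.0333, -0.0691] rot deg [19.89  0.23 -0.38] |rot| 19.9
shift m [0.0009, 0.1988, -0.0092] rot deg [19.89  0.23 -0.38] |rot| 19.9
```

```bash
python3 -m inch '0 0 0.008 -0.018 3 0 0;0 0 0.016 -0.035 8 0 0;0 0 0.025 -0.053 13 0 0;0 0 0.033 -0.069 18 0 0;0.02 0 0.045 -0.065 19.9 0.2 -0.4;0.04 0 0.065 -0.057 19.9 0.2 -0.4;0.04 0 0.09 -0.049 19.9 0.2 -0.4;0.04 0.001 0.113 -0.04 19.9 0.2 -0.4' 20
python3 - <<'E'
from lib import *
s=arm.observe();p,R=tcp(s);print(Rc.T@(p-Hg)); delta(G(76,145),Rpanel(90))
E
```

```text
clock: 23.95
eef_pos: [541.4, -179.9, 229.7]
tcp_rot: [0.063, 0.745, 0.661, 0.057]
force: [0.4, -0.3, 0.0]
grip_width: 0.467
[-13.92   1.63 141.88]
shift m [-0.0017, 0.0899, -0.0035] rot deg [-0.22 -0.14  0.08] |rot| 0.3
```

```bash
python3 -m inch '0.04 0 0.02 -0.003 0 0 0;0.04 0 0.045 -0.003 0 0 0;0.04 0 0.07 -0.003 0 0 0;0.04 -0.0015 0.09 -0.003 0 0 0;0.04 -0.0015 0.09 -0.003 0 0 0;0.04 -0.0015 0.09 -0.003 0 0 0;0.04 -0.0015 0.09 -0.003 0 0 0;0.04 -0.0015 0.09 -0.003 0 0 0' 20
python3 - <<'E'
from lib import *
s=arm.observe();p,R=tcp(s);print(Rc.T@(p-Hg)); delta(G(76.5,77),Rpanel(90)); p,d,s=snap("wrist","w19")
cv2.imwrite("pics/w19z.png",cv2.resize(p[0:250,200:480,::-1],(672,600),interpolation=cv2.INTER_CUBIC))
r=arm.place_of("toggle_tip","wrist"); print([(np.array(q["xyz"]),Rc.T@(np.array(q["xyz"])-Hg),round(q["p"],2)) for q in r[:3]])
r=arm.place_of("guard_tab","wrist"); print([(np.array(q["xyz"]),Rc.T@(np.array(q["xyz"])-Hg),round(q["p"],2)) for q in r[:3]])
E
```

```text
clock: 24.62
eef_pos: [626.1, -191.6, 247.9]
tcp_rot: [0.063, 0.745, 0.661, 0.057]
force: [0.2, -0.2, -0.8]
grip_width: 0.466
[ 73.38   0.18 144.94]
shift m [-0.0003, 0.0034, 0.0679] rot deg [-0.28 -0.13  0.05] |rot| 0.3
[(array([ 548.7, -182.6,  126.1]), array([-24.48,  -0.2 ,  38.54]), 0.77)]
[(array([ 626.7, -195.6,  197.1]), array([65.65, -3.74, 94.74]), 0.73)]
```

View pics/w19z.png

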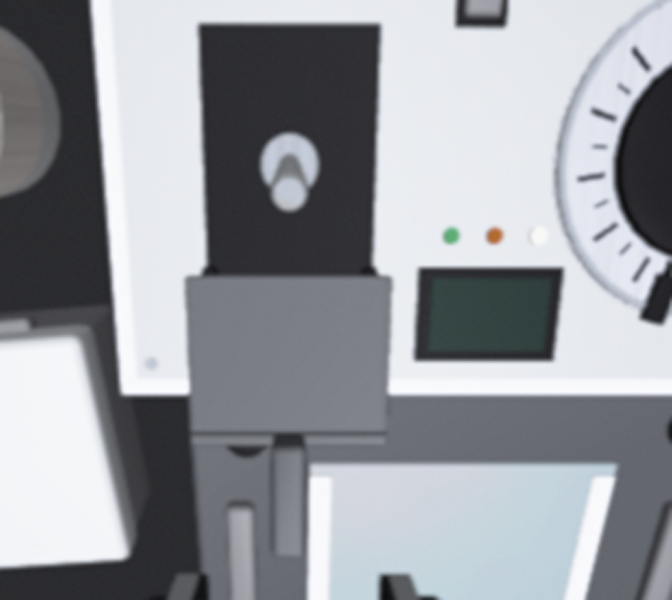

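The toggle now leans towards the tank, with its tip at (-24,0,39). The guard still stands, with its tab at (66,95). I'll descend on the tab to close it.

```bash
python3 -m inch '0.04 0 0.001 0.012 0 0 0;0.04 0 0.001 0.03 0 0 0;0.04 0 0.001 0.05 0 0 0;0.04 0 0.001 0.062 0 0 0;0.04 0 0.001 0.068 0 0 0;0.02 0 0.001 0.068 0 0 0;0 0 0.001 0.068 0 0 0;0 0 0.001 0.068 0 0 0' 20
python3 - <<'E'
from lib import *
s=arm.observe();p,R=tcp(s);print(Rc.T@(p-Hg),R.T@s["force"],s["grip_width"]*85.4)
E
```

```text
clock: 25.43
eef_pos: [639.2, -194.4, 183.3]
tcp_rot: [0.065, 0.745, 0.661, 0.057]
force: [0.4, -2.1, -1.3]
grip_width: 0.11
[75.33 -1.07 78.98] [-2.03  0.41  1.4 ] 9.39211274500037
```

```bash
python3 - <<'E'
import numpy as np
a=np.array([75.3,98.]); r=np.array([0,0.])
f=lambda th:np.array([[np.cos(th),np.sin(th)],[-np.sin(th),np.cos(th)]])
th0=np.radians(88.8); r=f(th0).T@a
prev=a
for k,th in enumerate(np.radians(np.r_[88.8:-1:17j])):
    q=f(th)@r
    if k in(0,): base=q
    d=q-base; print(k,np.degrees(th).round(1),"y %.4f z %.4f"%(d[0]/1000,-d[1]/1000), end=" | ")
    if k==7 : base2=q
    if k==14: base3=q
    if k>7: e=q-base2; print("from7 y %.4f z %.4f"%(e[0]/1000,-e[1]/1000),end="|")
    if k>14: e=q-base3; print("from14 y %.4f z %.4f"%(e[0]/1000,-e[1]/1000),end="")
    print()
E
```

```text
0 88.8 y 0.0000 z -0.0000 | 
1 83.2 y -0.0099 z -0.0069 | 
2 77.6 y -0.0205 z -0.0128 | 
3 72.0 y -0.0316 z -0.0176 | 
4 66.4 y -0.0431 z -0.0213 | 
5 60.7 y -0.0550 z -0.0239 | 
6 55.1 y -0.0670 z -0.0253 | 
7 49.5 y -0.0791 z -0.0255 | 
8 43.9 y -0.0911 z -0.0246 | from7 y -0.0121 z 0.0010|
9 38.3 y -0.1030 z -0.0224 | from7 y -0.0240 z 0.0031|
10 32.7 y -0.1147 z -0.0191 | from7 y -0.0356 z 0.0064|
11 27.1 y -0.1260 z -0.0147 | from7 y -0.0469 z 0.0108|
12 21.5 y -0.1367 z -0.0092 | from7 y -0.0577 z 0.0163|
13 15.8 y -0.1469 z -0.0027 | from7 y -0.0679 z 0.0228|
14 10.2 y -0.1564 z 0.0048 | from7 y -0.0774 z 0.0303|
15 4.6 y -0.1652 z 0.0132 | from7 y -0.0861 z 0.0387|from14 y -0.0087 z 0.0084
16 -1.0 y -0.1730 z 0.0224 | from7 y -0.0940 z 0.0479|from14 y -0.0166 z 0.0176
```

```bash
python3 -m inch '0 0 -0.0099 -0.0069 0 0 0;0 0 -0.0205 -0.0128 0 0 0;0 0 -0.0316 -0.0176 0 0 0;0 0 -0.0431 -0.0213 0 0 0;0 0 -0.055 -0.0239 0 0 0;0 0 -0.067 -0.0253 0 0 0;0 0 -0.0791 -0.0255 0 0 0;0 0 -0.0791 -0.0255 0 0 0' 20
python3 - <<'E'
from lib import *
s=arm.observe();p,R=tcp(s);print(Rc.T@(p-Hg),R.T@s["force"],s["grip_width"]*85.4); snap("wrist","w20")
E
```

```text
clock: 26.1
eef_pos: [556.8, -184.5, 195.2]
tcp_rot: [0.065, 0.745, 0.661, 0.057]
force: [-1.1, -3.3, -1.7]
grip_width: 0.11
[ -4.33  -1.09 105.14] [-3.4  -1.02  1.54] 9.422578920388883
```

View pics/w20.png

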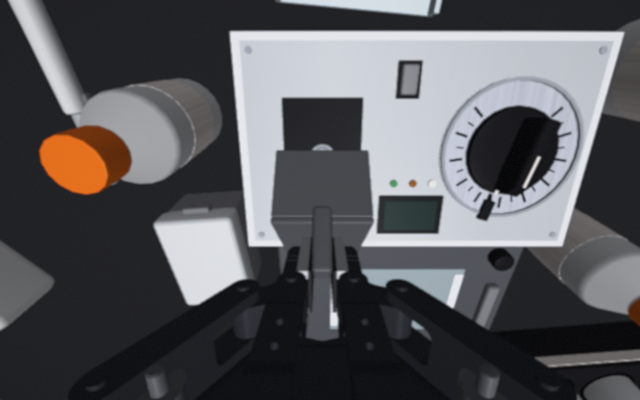

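The guard is half closed and follows well.

```bash
python3 -m inch '0 0 -0.0121 0.001 0 0 0;0 0 -0.024 0.0031 0 0 0;0 0 -0.0356 0.0064 0 0 0;0 0 -0.0469 0.0108 0 0 0;0 0 -0.0577 0.0163 0 0 0;0 0 -0.0679 0.0228 0 0 0;0 0 -0.0774 0.0303 0 0 0;0 0 -0.0774 0.0303 0 0 0' 20
python3 - <<'E'
from lib import *
s=arm.observe();p,R=tcp(s);print(Rc.T@(p-Hg),R.T@s["force"],s["grip_width"]*85.4)
E
```

```text
clock: 26.82
eef_pos: [486.4, -175.9, 150.6]
tcp_rot: [0.065, 0.745, 0.661, 0.057]
force: [-0.9, -5.0, 0.4]
grip_width: 0.113
[-81.96  -1.06  73.56] [-5.08 -0.21 -0.43] 9.685025062090132
```

```bash
python3 -m inch '0 0 -0.0045 0.004 0 0 0;0 0 -0.0087 0.0084 0 0 0;0 0 -0.013 0.013 0 0 0;0 0 -0.0155 0.0165 0 0 0;0 0 -0.0155 0.0175 0 0 0;0 0 -0.0155 0.0175 0 0 0;0 0 -0.0155 0.0175 0 0 0;0 0 -0.0155 0.0175 0 0 0' 20
python3 - <<'E'
from lib import *
s=arm.observe();p,R=tcp(s);print(Rc.T@(p-Hg),R.T@s["force"],s["grip_width"]*85.4); snap("wrist","w21")
E
```

```text
clock: 27.48
eef_pos: [474.9, -174.5, 132.4]
tcp_rot: [0.064, 0.745, 0.661, 0.057]
force: [-6.9, -4.4, 11.1]
grip_width: 0.109
[-96.52  -1.07  57.67] [ -5.16  -4.33 -12.05] 9.266055574084444
```

View pics/w21.png

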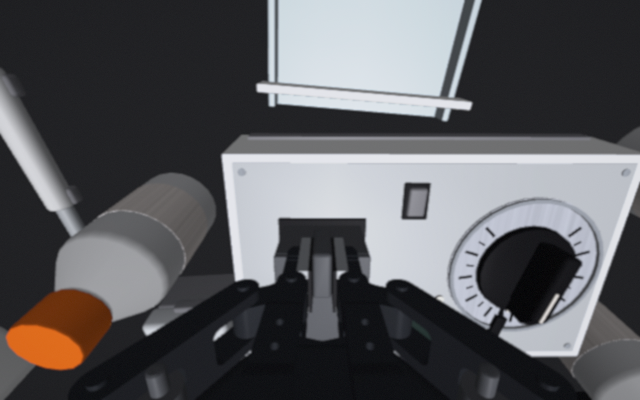

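12 N of resistance: it is on its stop. I'll open, lift off and check the guard angle from the depth.

```bash
python3 -m inch '0.02 0 0 0 0 0 0;0.04 0 0 0 0 0 0;0.045 0 0 0 0 0 0;0.045 0 0 0 0 0 0;0.045 0 0 -0.02 0 0 0;0.045 0 0 -0.05 0 0 0;0.045 0 0 -0.08 0 0 0;0.045 0 0 -0.11 0 0 0' 20
python3 -m inch '0.045 0 0 0 0 0 0;0.045 0 0 0 0 0 0;0.045 0 0 0 0 0 0;0.045 0 0 0 0 0 0;0.045 0 0 0 0 0 0;0.045 0 0 0 0 0 0;0.045 0 0 0 0 0 0;0.045 0 0 0 0 0 0' 20
python3 - <<'E'
from lib import *
s=arm.observe();p,R=tcp(s);print(Rc.T@(p-Hg),R.T@s["force"])
p,d,s=snap("wrist","w22"); cv2.imwrite("pics/w22z.png",cv2.resize(p[100:350,180:460,::-1],(672,600),interpolation=cv2.INTER_CUBIC))
i=arm.camera_info("wrist"); pp,R=tcp(s); T=i["tool_from_camera"]
def cloud(f):
    p,d,s=load(f); pp,R=tcp(s)
    v,u=np.mgrid[0:400,0:640]; n=cv2.undistortPoints(np.stack([u.ravel(),v.ravel()],1).astype(float)[:,None],i["mtx"],i["D"])[:,0]
    c=np.c_[n,np.ones(len(n))]*d.ravel()[:,None]; return (pp+(c@T[:3,:3].T+T[:3,3])@R.T-Hg)@Rc
for f in("w9","w22"):
    L=cloud(f); m=(L[:,0]>-84)&(L[:,0]<-12)&(abs(L[:,1])<26)&(abs(L[:,1])>9)&(L[:,2]>35)&(L[:,2]<70)
    Q=L[m]; k=np.polyfit(Q[:,0],Q[:,2],1); print(f,m.sum(),"slope deg",np.degrees(np.arctan(k[0])),"z at -80",np.polyval(k,-80), "z at -15",np.polyval(k,-15))
    m=(L[:,0]>-107)&(L[:,0]<-84)&(abs(L[:,1])<4)&(L[:,2]>65); print("fin",L[m].mean(0),L[m].max(0))
E
```

```text
clock: 28.2
eef_pos: [455.2, -170.7, 239.7]
tcp_rot: [0.062, 0.745, 0.661, 0.057]
force: [-0.5, -0.4, -0.5]
grip_width: 0.526
clock: 28.87
eef_pos: [455.8, -171.4, 238.9]
tcp_rot: [0.063, 0.745, 0.661, 0.057]
force: [1.5, -0.4, -0.9]
grip_width: 0.526
[-97.05  -0.22 165.85] [-0.18  1.37  1.17]
w9 2131 slope deg -0.05480977923081078 z at -80 50.674749051019944 z at -15 50.61256930991147
fin [-104.65   -0.    229.44] [-84.04   4.   258.74]
w22 2070 slope deg 0.00608791216531638 z at -80 50.60771480956948 z at -15 50.61462132686617
fin [-98.45  -0.2  120.76] [-84.03   4.   258.47]
```

View pics/w22z.png

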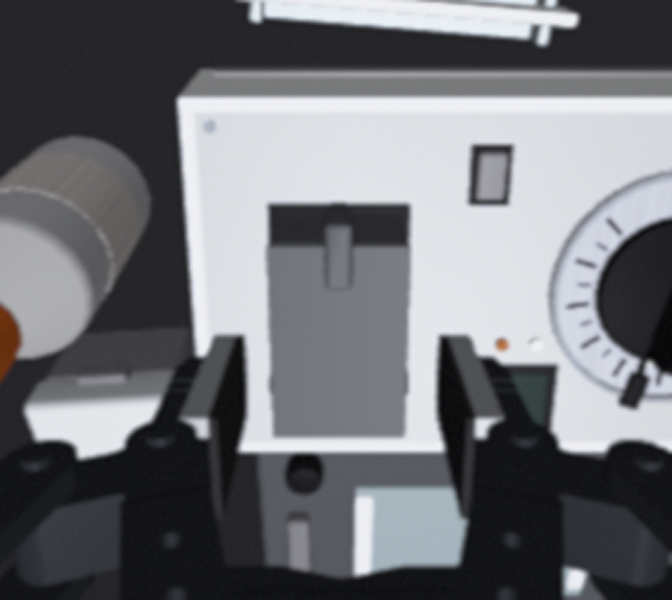

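The guard is fully shut, with the hood slope within 0.06° of the starting view. For a last check I'll look at the dial from above and compare the bystanders with the start.

```bash
python3 -m inch '0.045 0.02 0.004 -0.005 0 0 0;0.045 0.045 0.01 -0.01 0 0 0;0.045 0.07 0.016 -0.01 0 0 0;0.045 0.095 0.022 -0.01 0 0 0;0.045 0.12 0.028 -0.01 0 0 0;0.045 0.145 0.034 -0.01 0 0 0;0.045 0.165 0.04 -0.01 0 0 0;0.045 0.165 0.04 -0.01 0 0 0' 20
python3 - <<'E'
from lib import *
p,d,s=snap("wrist","w23"); cv2.imwrite("pics/w23z.png",cv2.resize(p[120:320,220:440,::-1],(660,600),interpolation=cv2.INTER_CUBIC))
for c in("side","scene"):
    q,_,_=snap(c,c+"23"); o=cv2.imread(f"pics/{c}0.png")
    for l in ["bottle_left","bottle_right","bottle_tall","tip_box","casting_tray","tube_rack","micropipette","guard_tab"]:
        r=arm.place_of(l,c); print(c,l,[(np.array(q["xyz"]),round(q["p"],2)) for q in r[:1]])
E
```

```text
clock: 29.58
eef_pos: [513.8, -9.4, 256.6]
tcp_rot: [0.063, 0.744, 0.663, 0.058]
force: [-0.3, 0.4, -0.3]
grip_width: 0.523
side bottle_left [(array([701.8, 112.2,  -1.2]), 0.93)]
side bottle_right [(array([ 496.4, -330.2,   -3.3]), 0.68)]
side bottle_tall [(array([508.4, 147. ,  -1.8]), 0.93)]
side tip_box [(array([ 656.3, -333.6,    3.3]), 0.68)]
side casting_tray [(array([ 372.6, -123.3,   -4.6]), 0.91)]
side tube_rack [(array([523. , 265.6,   0.9]), 0.64)]
side micropipette [(array([ 448.7, -446.9,   -1.4]), 0.57)]
side guard_tab [(array([ 474.6, -176.3,  142.5]), 0.68)]
scene bottle_left []
scene bottle_right [(array([ 498.7, -329.1,    0.6]), 0.79)]
scene bottle_tall [(array([510.2, 145.6,  -1. ]), 0.85)]
scene tip_box [(array([ 655.5, -330.8,    1.7]), 0.96)]
scene casting_tray [(array([ 375. , -122.3,   -0.1]), 0.97)]
scene tube_rack [(array([523.4, 264.5,  -1.7]), 0.87)]
scene micropipette [(array([ 446.3, -440.6,    0.6]), 0.93)]
scene guard_tab [(array([ 655.2, -331.5,   -3.4]), 0.65)]
```

View pics/w23z.png

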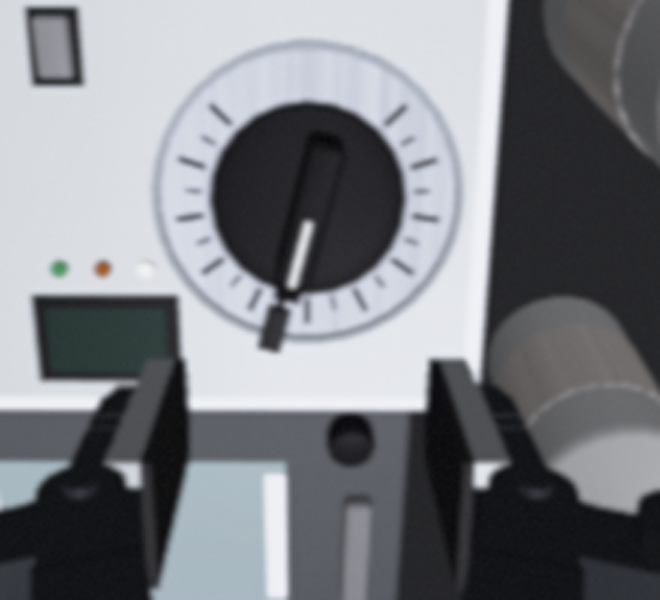

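View pics/side23.png

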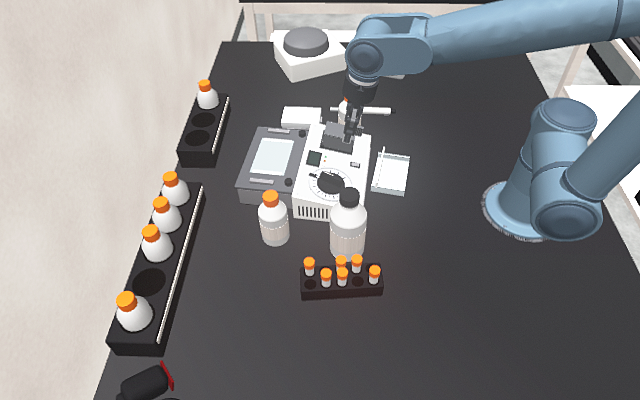

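```bash
python3 - <<'E'
from lib import *
p,d,s=load("w23"); f=lambda x,y:(220+x/3-.33,120+y/3-.33)
ang=lambda q:np.degrees(np.arctan2(q[1],q[0])).round(1)
l1=hit(f(293,288),37,s)[:2]; l2=hit(f(309,222),37,s)[:2]; ci=hit(f(281,308),8,s)[:2]; co=hit(f(270,348),8,s)[:2]
print("line",ang(l1-l2),l2,"clip dir",ang(co-ci),"clip from axis",ang((ci+co)/2-l2),ci,co)
arm.job_done()
E
```

```text
line -12.7 [-1.68 -0.86] clip dir -14.5 clip from axis -13.8 [ 43.92 -11.98] [ 61.99 -16.66]
the job is handed in; nothing more can be done
```

The gel run is set and the job is handed in, at about 30 s of the 72 s allowed. The tool reports no verdict, so the results below come from my own checks.

- **Dial:** I turned it about 115° clockwise with the guard shut. In the close view after letting go, pointer and marker were in line to within about 0.5°. The last, coarser view from farther off gave the pointer at -12.7° and the marker at -13.8°, which is within what I could read there. The marker read about -14.5° before I turned the dial, so it has not visibly moved.
- **Guard up:** I lifted it by the tab until it met its stop (force rose to about 19 N).
- **Toggle:** I pushed it towards the tank until it met its stop. Two cameras then placed its tip at 24 to 26 mm on the near side of the guard hinge, where fully on should be 30 mm.
- **Guard shut:** I closed it until it resisted with about 12 N. Depth readings of the hood match those from before it was opened to within 0.1°.
- **Bystanders:** All seven were found within about 5 mm of where they started, which is the networks' own scatter. Only the side camera found the left bottle. The scene camera's guard tab reading was false (it marked the tip box), so I ignored it.

**Slips along the way:**
- I sent one early travel move without checking where the one before it had ended. It overshot in x but stayed high, at z about 281 mm.
- I mistyped one row of the guard lift, which put in a brief 7.5 mm sideways shift. The next row took it back, with no visible effect.

At hand-in the gripper was about 160 mm above the panel, touching nothing.

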